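# Pack the service case and latch its cover

## Robot

A 6-joint arm with a two-finger parallel gripper is mounted at the origin on a cart in front of the work surface, level with it; the furniture and walls round the work are solid. World frame = base frame: x ahead of the robot, y to its left, z up, the work surface at z = 0. Lengths are in m, angles in rad, forces in N, time in s.
With the tool pointing down it reaches from about 0.25 to 0.725 m from the base axis. Payload 4 kg.
Tool frame: the origin (TCP) lies between the finger pads; the fingertips stand 17 mm ahead of it and the grasp point (between the pads) lies 2 mm behind it; z points along the fingers, x is the direction in which the jaws open and shut, and the axes are right-handed (so a half turn about z gives the same grasp; the last joint's range is limited). The gripper opens to 85 mm and grips with 20 to 120 N. Pads are 22 mm wide; open, the fingers measure 114 mm over their backs; the gripper's body (76 mm by 85 mm) begins 54 mm behind the grasp point. The pads swing forward as they close: fully open they stand 13 mm farther back than shut.
Start: joints at [-1.349, 0.241, 0.005, 1.335, 0, 1.571], TCP at [0.11, -0.488, 0.248] pointing down, gripper open.
Joint ranges: [-2.72, 2.72], [-1.05, 1.87], [-1.09, 1.28], [-1.99, 2.15], [-1.42, 1.44], [-3.14, 3.14]. Speed limits (rad/s): [2.79, 2.79, 3.14, 3.14, 3.14, 3.14].

## Interface

Orientations are given as a unit quaternion [x, y, z, w].
In Python, from workcell import telemetry, cams, workorder gives the robot as it stands. The module is installed in compiled form; this text tells all that it offers.
- The arm moves only by the tool apply_moves, never from a script. Its argument "moves" is a list that holds one entry, the list of rows, each a list of 4 numbers: the shift along the tool's x, y, z in mm, then the turn about the tool's z in degrees. A call has exactly 10 rows; each row shifts and turns the pose as measured when the row begins, along the tool's axes as they then stand; what a row does not reach is not made up. A row lasts 1/10 s, in which the tool goes at most 50 mm and 8.59 degrees, less where a joint would pass 70% of its speed; a pose out of reach is approached as far as the arm can. A call with a gripper value outside its range is refused whole. "hand" is the gripper's target within -1 to 1 (fully open at 1, half-way at 0, shut at -1), set as the call begins (left out, the last holds). The fingers move at their own pace and stop on an object; the grip force is fixed at half the most. Time passes only in rows, so rows that do not move let the fingers close, or fill a call up. It gives the time, the measured TCP pose, the force and the opening at its end, in the units of the state.
- telemetry.get_obs(): the state, without advancing time (a new reading comes with each control period).
- cams.camera(name): name is "side" or "top"; returns a dict with "color" (420x560x3 uint8, red, green, blue), "fovy" (degrees; the focal length in pixels is half the picture's height over the tangent of half this angle, whatever the lens; pixels are square), "cx", "cy" (the principal point, pixels), "k1" (the pictures are not rectified: a ray, as slopes to the right and down, at radius r is drawn at 1 + k1 r^2 times it, then the intrinsics apply), "camera_from_world" (4x4, takes a point from world to camera coordinates). Camera axes: x right, y down, z forward; pixel columns grow to the right and rows downward; lengths in m; the calibration is good to about 2 mm. A picture is of the moment at which its call begins. There is no depth.
- workorder.job_done(): hands the job in, once; it reports no verdict.
The state is a dict: "clock": time; "joint_pos": joint angles; "joint_vel": joint speeds; "tau": joint torques, N m; "eef_pos": TCP position; "tool_rot": TCP orientation; "ft_force": force on the tool from outside, world axes, zero at the start; "ft_torque": the same for the moment, N m; "grip_width": finger opening in m.
Only numpy, scipy, OpenCV 4.12 (cv2) and the standard library are available. Lean on these libraries where they do the work, as an engineer would, in place of code of your own. Each camera call takes 0.05 s, during which the arm holds its last target. There are 200 camera calls.

## Task

Pack every brass tap cartridge standing on the bench into the open service case, then set the loose cover on the case so that it sits level and fully down on the rim. Hook the wire bail of each of the two draw latches over its keeper on the cover and press the levers down over centre so that both latches hold tight; leave the other things on the bench where they are.

Things in the scene. Friction and masses are not known exactly. Their poses are not given: they have to be found in the camera images.
- case: Grey open service case, fixed: outside 162 x 202 mm (its x by y), rim 100 mm high; inside 150 x 190 mm, floor at 30 mm, two crossed dividers 25 mm high make 4 compartments centred at x +-38, y +-48 mm. Origin: centre of the underside, z up. A draw latch on each y end. With the cover on, each keeper stands over the middle of an end. Place and yaw vary.
- brass_1: Brass tap cartridge, 59 mm tall, 85 g, standing at the start (one of 2 to 4; None if absent). Origin: centre of the foot, z along its axis to the thin stem. Foot 16 mm across, collar 27 mm across at 26 to 35 mm, hexagon 21 mm at 35 to 41 mm, stem 10 mm above 45 mm. Grip collar and hexagon from above. May be packed standing or lying.
- brass_2: Brass tap cartridge, 59 mm tall, 85 g, standing at the start (one of 2 to 4; None if absent). Origin: centre of the foot, z along its axis to the thin stem. Foot 16 mm across, collar 27 mm across at 26 to 35 mm, hexagon 21 mm at 35 to 41 mm, stem 10 mm above 45 mm. Grip collar and hexagon from above. May be packed standing or lying.
- brass_3: Brass tap cartridge, 59 mm tall, 85 g, standing at the start (one of 2 to 4; None if absent). Origin: centre of the foot, z along its axis to the thin stem. Foot 16 mm across, collar 27 mm across at 26 to 35 mm, hexagon 21 mm at 35 to 41 mm, stem 10 mm above 45 mm. Grip collar and hexagon from above. May be packed standing or lying.
- brass_4: Brass tap cartridge, 59 mm tall, 85 g, standing at the start (one of 2 to 4; None if absent). Origin: centre of the foot, z along its axis to the thin stem. Foot 16 mm across, collar 27 mm across at 26 to 35 mm, hexagon 21 mm at 35 to 41 mm, stem 10 mm above 45 mm. Grip collar and hexagon from above. May be packed standing or lying.
- cover: Loose grey cover, 166 x 204 mm (x by y), 10 mm thick, 0.4 kg. Origin: centre of the face that rests on the rim, z up. A 6 mm deep locating bead under it fits inside the rim with 3 mm play each side; on the bench it lies on this bead. Bar handle on top, a keeper on each y end. Fits either way round. Seated: origin 100 mm above the case's origin, y axes parallel.
- cover_grip (a point): Centre of the cover's handle bar, 46 mm above the cover's origin. The black bar runs along the cover's y, 116 mm long, 14 mm wide, 12 mm high, with 20 mm free under it between posts 45 mm to either side. Grip it across, closing along the cover's x.
- keeper_a (a point): Seat of the bail's bar in the keeper at the cover's +y end, 107.7 mm from the middle, 4.5 mm above the cover's origin (bar centre when hooked). Keeper: 24 mm wide ledge, behind it a back plate up to 18 mm above the cover's origin, at its outer edge a nose 5 mm high that the bar must pass over.
- keeper_b (a point): Seat of the bail's bar in the keeper at the cover's -y end, 107.7 mm from the middle, 4.5 mm above the cover's origin (bar centre when hooked). Keeper: 24 mm wide ledge, behind it a back plate up to 18 mm above the cover's origin, at its outer edge a nose 5 mm high that the bar must pass over.
- latch_left_lever (a joint): Steel lever of the latch on the case's +y end, rad: 0 = down flat along the wall (stop), 1.57 = straight out, 2.15 = top stop; starts 1.9 to 2.1. Hinge pin along the case's x, 114 mm from its middle, 63.5 mm high. 22 mm wide, reaches 44 mm from the pin; outer face 4 mm off the pin's axis. It stays up. Hooked, closing takes up to 13 N at mid length; dead point near 0.5.
- latch_left_tip (a point): Free end of the left latch's lever (44 mm from its hinge pin), on its outer face, which is the upper face when the lever sticks out.
- latch_left_bar (a point): Middle of the cross bar of the left bail (wire loop 36 mm wide, 5 mm thick, 53 mm from its pin to this bar). It starts fallen outward on a stop, leaning out over the lever. Pushed inward past upright over its pin, it falls in by itself; with the cover on and lever at 1.8 or more the bar clears the nose and leans on the back plate. Pressing the lever then seats it.
- latch_left_bail: The left wire bail, sprung lengthwise (3 N/mm, stretched 3 mm when latched), swinging freely about a pin on the lever. Origin at that pin: 16 mm from the hinge pin, at lever angle a it lies 16 sin(a-0.35) mm out from and 16 cos(a-0.35) mm below it.
- latch_right_lever (a joint): Steel lever of the latch on the case's -y end, rad: 0 = down flat along the wall (stop), 1.57 = straight out, 2.15 = top stop; starts 1.9 to 2.1. Hinge pin along the case's x, 114 mm from its middle, 63.5 mm high. 22 mm wide, reaches 44 mm from the pin; outer face 4 mm off the pin's axis. It stays up. Hooked, closing takes up to 13 N at mid length; dead point near 0.5.
- latch_right_tip (a point): Free end of the right latch's lever (44 mm from its hinge pin), on its outer face, which is the upper face when the lever sticks out.
- latch_right_bar (a point): Middle of the cross bar of the right bail (wire loop 36 mm wide, 5 mm thick, 53 mm from its pin to this bar). It starts fallen outward on a stop, leaning out over the lever. Pushed inward past upright over its pin, it falls in by itself; with the cover on and lever at 1.8 or more the bar clears the nose and leans on the back plate. Pressing the lever then seats it.
- latch_right_bail: The right wire bail, sprung lengthwise (3 N/mm, stretched 3 mm when latched), swinging freely about a pin on the lever. Origin at that pin: 16 mm from the hinge pin, at lever angle a it lies 16 sin(a-0.35) mm out from and 16 cos(a-0.35) mm below it.
- tan_cartridge: Bystander, not to be disturbed: tan plastic mixer cartridge, lying, 57 mm. Origin under its middle.
- brass_elbow: Bystander, not to be disturbed: brass elbow fitting, 51 mm. Origin under its middle.
- grease_tin: Bystander, not to be disturbed: round grease tin, 64 mm. Origin under its middle.
- chrome_nut_2: Bystander, not to be disturbed: chrome ring nut, 32 mm. Origin under its middle.
- brass_tee: Bystander, not to be disturbed: brass tee fitting, 41 mm. Origin under its middle.
There are look-alikes about, which are no part of the job. Leave any purple or red look-alike of the brass_1 alone.

How it is judged:
On the way, in this order (a step that is already met when the one before it is completed fails the run):
1. every brass cartridge lies or stands inside the case, let go (x of brass_1 in the frame of case between -0.073 and 0.073 m and y of brass_1 in the frame of case between -0.093 and 0.093 m and z of brass_1 in the frame of case between 0.02 and 0.075 m and contact force between the fingers and brass_1 below 0.2 N and x of brass_2 in the frame of case between -0.073 and 0.073 m and y of brass_2 in the frame of case between -0.093 and 0.093 m and z of brass_2 in the frame of case between 0.02 and 0.075 m and contact force between the fingers and brass_2 below 0.2 N and x of brass_3 in the frame of case between -0.073 and 0.073 m and y of brass_3 in the frame of case between -0.093 and 0.093 m and z of brass_3 in the frame of case between 0.02 and 0.075 m and contact force between the fingers and brass_3 below 0.2 N and x of brass_4 in the frame of case between -0.073 and 0.073 m and y of brass_4 in the frame of case between -0.093 and 0.093 m and z of brass_4 in the frame of case between 0.02 and 0.075 m and contact force between the fingers and brass_4 below 0.2 N), for 0.2 s.
2. the cover sits level and fully down on the rim, let go (x of cover in the frame of case between -0.006 and 0.006 m and y of cover in the frame of case between -0.006 and 0.006 m and z of cover in the frame of case between 0.097 and 0.1025 m and angle between cover's own z axis and vertical below 0.03 rad and angle between the y axis of cover and the y axis of case, either way round below 0.08 rad and contact force between the fingers and cover below 0.2 N), for 0.2 s.
3. both latches are hooked on the cover's keepers and pressed down over centre (value of joint each of latch_left_lever, latch_right_lever below 0.12 rad and contact force between each of latch_left_bail, latch_right_bail and cover above 3 N and (distance between latch_left_bar and keeper_a below 0.007 m or distance between latch_left_bar and keeper_b below 0.007 m) and (distance between latch_right_bar and keeper_a below 0.007 m or distance between latch_right_bar and keeper_b below 0.007 m)), for 0.2 s.
At the end, for the whole second after the job is handed in: All present cartridges are in the case below the rim; the cover is within 6 mm of centre, 3 mm of full depth and 0.03 rad of level; each bail bar is within 7 mm of a keeper seat and pulls with over 3 N; both levers are within 0.12 rad of fully down; nothing is held (all of step 1 and all of step 2 and all of step 3 and linear speed of cover below 0.02 m/s); the robot touches nothing.
It fails at once if a bystander is moved by more than 4 cm (distance of any of tan_cartridge, brass_elbow, grease_tin, chrome_nut_2, brass_tee from where it was at the start of the episode above 0.04 m).
Of brass_1, brass_2, brass_3, brass_4 only 2 to 4 are there at a start; the rules pass over those that are not, and their reading is None.
At some moment in a run one of brass_1, brass_2, brass_3, brass_4 may be knocked a few centimetres aside while the robot is not near it.
Once in a run the grip may slacken for a moment while it holds something.
It also fails if it takes over 210 s, if anything falls off the work surface, if the arm or the gripper's body presses on something with over 40 N, if the wrist force passes 120 N, or if a joint passes its speed limit or range.

## Working session

There is one attempt and no reset: what is moved stays moved. The work goes in short steps, Python scripts to look and compute and a tool call to move; the robot and the scene stay as the last step left them, time stands still between calls to the robot, and variables do not carry over. Pictures are saved under pics/ and viewed, about 12 in all and at most 16, crops included, and the job is handed in when it is done.

Besides the shell and the picture viewer there is one more tool, called by a JSON object that holds its "op" and its "data", one argument or row to a line. apply_moves: Moves the arm, as the interface text tells. Its arguments: {"type":"object","properties":{"moves":{"type":"array"},"hand":{"type":"number"}},"required":["moves"]}

```bash
mkdir -p pics
cat > h.py <<'E'
import numpy as np, cv2
from workcell import telemetry, cams, workorder
def cam(n): return cams.camera(n)
def K(c):
    h,w=c["color"].shape[:2]; f=h/2/np.tan(np.radians(c["fovy"])/2); return f
def save(c,name,box=None,s=1):
    im=c["color"][:,:,::-1]
    if box: x0,y0,x1,y1=box; im=im[y0:y1,x0:x1]
    cv2.imwrite("pics/"+name,cv2.resize(im,None,fx=s,fy=s,interpolation=cv2.INTER_CUBIC))
def ray(c,u,v):
    f=K(c); d=np.array([(u-c["cx"])/f,(v-c["cy"])/f]); p=d.copy()
    for _ in range(20): p=d/(1+c["k1"]*(p@p))
    T=c["camera_from_world"]; R=T[:3,:3]; o=-R.T@T[:3,3]
    r=R.T@np.array([p[0],p[1],1]); return o,r
def onz(c,u,v,z):
    o,r=ray(c,u,v); return o+r*(z-o[2])/r[2]
def proj(c,P):
    T=c["camera_from_world"]; q=T[:3,:3]@np.array(P)+T[:3,3]; p=q[:2]/q[2]
    p=p*(1+c["k1"]*(p@p)); return p*K(c)+[c["cx"],c["cy"]]
def tri(c1,p1,c2,p2):
    o1,r1=ray(c1,*p1);o2,r2=ray(c2,*p2)
    A=np.stack([r1,-r2],1); t=np.linalg.lstsq(A,o2-o1,rcond=None)[0]
    a=o1+t[0]*r1;b=o2+t[1]*r2; return (a+b)/2,np.linalg.norm(a-b)
def st():
    o=telemetry.get_obs(); return o
E
python3 - <<'E'
from h import *
for n in("top","side"):
    c=cam(n); save(c,n+"0.png",s=1.4)
    T=c["camera_from_world"]; print(n,c["fovy"],c["cx"],c["cy"],c["k1"],(-T[:3,:3].T@T[:3,3]).round(3),T[:3,:3].round(2).tolist())
o=st();print(o)
E
```

```text
top 52.083531384055604 279.08889591772663 207.53518181580284 0.03935930892249816 [0.074 0.203 1.297] [[-0.37, -0.93, 0.01], [-0.87, 0.35, -0.35], [0.33, -0.14, -0.94]]
side 46.93387864574007 271.6216274841015 206.59142350449216 -0.10721687353163642 [ 0.101 -1.112  0.684] [[0.94, -0.34, -0.0], [-0.15, -0.41, -0.9], [0.3, 0.85, -0.44]]
{'clock': 0.1, 'joint_pos': array([-1.34900827e+00,  2.41329986e-01,  3.88492386e-03,  1.33520396e+00,
        3.03580838e-05,  1.57078723e+00]), 'joint_vel': array([ 1.83739761e-04, -3.84879798e-04,  2.85960586e-03, -6.93710427e-05,
        1.19035148e-04, -3.10306605e-03]), 'tau': array([-2.70552036e-04, -3.73137939e+01,  2.53009844e+01,  1.08645068e-02,
        1.43277919e-05,  1.24854878e-06]), 'eef_pos': array([ 0.10988054, -0.48724068,  0.24751568]), 'tool_rot': array([ 7.81019217e-01, -6.24506305e-01, -7.14010591e-04, -5.90371591e-04]), 'ft_force': array([-0.33180849,  0.39200278,  0.24862034]), 'ft_torque': array([-0.03696046, -0.05384036, -0.04518701]), 'grip_width': 0.08519636243366825}
```

View pics/top0.png

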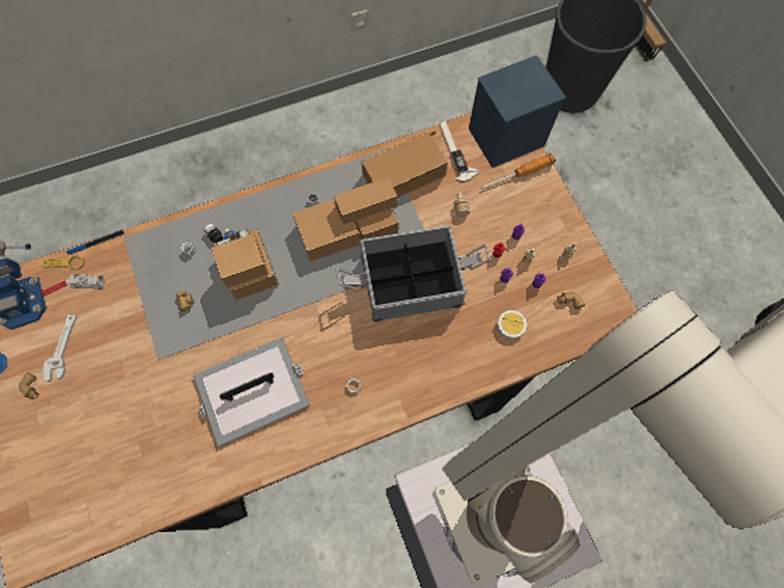

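View pics/side0.png

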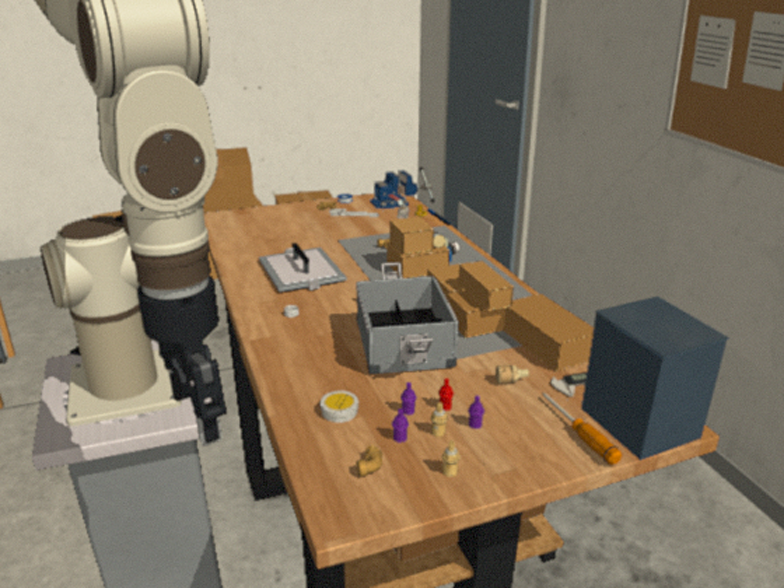

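The brass candidates are at top (529,255) and (570,250), which match side (439,418) and (450,460). The purple ones (518,231), (506,274) and (539,280) and the red one (498,250) are look-alikes. I'll confirm this in an enlarged crop and look at the case and cover closely.

Run:
```python
from h import *
t=cam("top");s=cam("side")
a=t["color"][130:230,240:430,::-1]; b=s["color"][180:350,240:375,::-1]; c=t["color"][235:325,130:230,::-1];d=t["color"][150:230,120:210,::-1]
r=lambda i,w,h:cv2.resize(i,(w,h),interpolation=cv2.INTER_CUBIC)
up=r(a,760,400); cv2.imwrite("pics/crop1.png",up)
cv2.imwrite("pics/crop2.png",np.hstack([r(b,476,600),np.vstack([r(c,324,300),r(d,324,300)])]))
```

```text
(no output)
```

View pics/crop1.png

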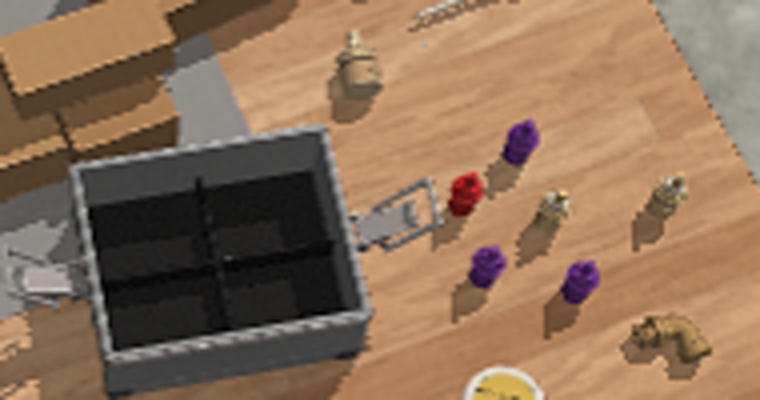

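View pics/crop2.png

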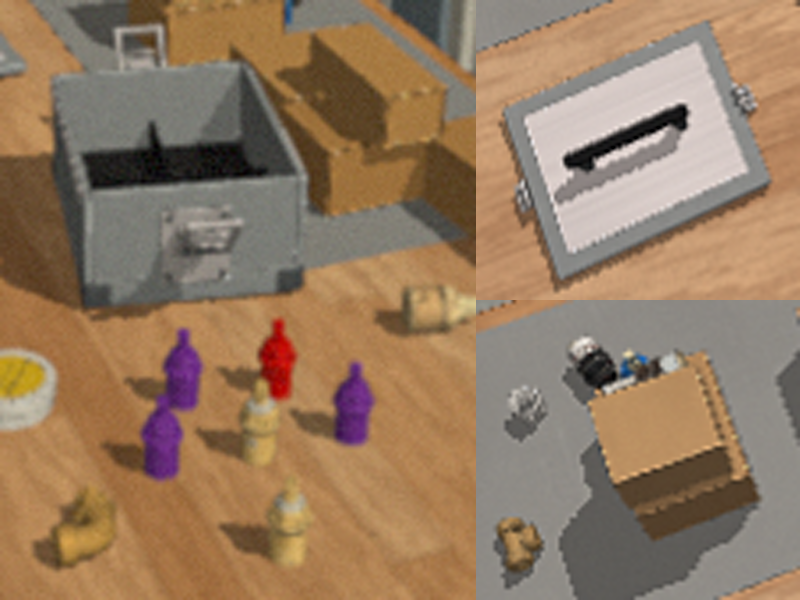

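```bash
cat > m.py <<'E'
from h import *
from scipy.optimize import least_squares
def rectfit(c,px,z,L,W):
    P=np.array([onz(c,*p,z)[:2] for p in px])
    loc=np.array([[-W/2,L/2],[W/2,L/2],[W/2,-L/2],[-W/2,-L/2]])
    return P,loc
def fit(P,loc):
    # best rigid transform (any cyclic order)
    best=None
    for k in range(4):
        for rev in (0,1):
            l=loc[::-1] if rev else loc; l=np.roll(l,k,0)
            a=l-l.mean(0); b=P-P.mean(0); th=np.arctan2((a[:,0]*b[:,1]-a[:,1]*b[:,0]).sum(),(a*b).sum())
            R=np.array([[np.cos(th),-np.sin(th)],[np.sin(th),np.cos(th)]]); r=np.linalg.norm(a@R.T-b,axis=1)
            if best is None or r.sum()<best[2].sum(): best=(P.mean(0),th,r)
    return best
E
python3 - <<'E'
from m import *
t=cam("top");s=cam("side")
q=lambda x,y:(240+x/4,130+y/4)
c=fit(*rectfit(t,[q(70,166),q(327,127),q(370,313),q(108,357)],.1,.202,.162));print("case",c[0],np.degrees(c[1]),c[2])
q2=lambda x,y:(130+(x-476)/3.24,235+y/3.333)
c=fit(*rectfit(t,[q2(503,108),q2(711,22),q2(769,182),q2(560,272)],.016,.204,.166));print("cover",c[0],np.degrees(c[1]),c[2])
sb=lambda x,y:(240+x/3.526,180+y/3.53)
e=[onz(t,*q2(*p),.052)[:2] for p in((567,157),(685,108))];print("bar",e,np.mean(e,0),np.degrees(np.arctan2(*(e[1]-e[0])[::-1])))
for n,tt,st_,sf in(("A",q(562,193),sb(263,383),sb(259,463)),("B",q(679,178),sb(291,478),sb(287,563))):
    print(n,"tip top@59",onz(t,*tt,.057)[:2],"side",onz(s,*st_,.059)[:2],"foot side",onz(s,*sf,0)[:2],tri(t,tt,s,st_))
o=st();print(o["eef_pos"])
for n,p in(("tan",q(357,75)),("red",q(466,195)),("p1",q(521,142)),("p2",q(486,267)),("p3",q(580,282)),("elbow",q(670,335)),("tin",q(505,400)),("nut",(353/1.4,386/1.4))): print(n,onz(t,*p,.03)[:2].round(3))
E
```

```text
case [ 0.52635355 -0.03710651] -11.856175883051844 [0.00157336 0.00339486 0.00304058 0.00358186]
cover [0.42166969 0.37630519] -178.52837622901902 [0.00288677 0.00370811 0.00341104 0.0057342 ]
bar [array([0.42407081, 0.43207901]), array([0.42575265, 0.32173448])] [0.42491173 0.37690674] -89.12677856416377
A tip top@59 [ 0.47764129 -0.31236591] side [ 0.48224316 -0.31980789] foot side [ 0.48009466 -0.32371729] (array([ 0.48175708, -0.31451366,  0.05408452]), np.float64(0.006107523906875554))
B tip top@59 [ 0.45479467 -0.40384994] side [ 0.45906056 -0.41073973] foot side [ 0.45713033 -0.41572575] (array([ 0.45857306, -0.40612505,  0.05425303]), np.float64(0.005691162474825041))
[ 0.10993436 -0.48756866  0.24798183]
tan [ 0.646 -0.214]
red [ 0.514 -0.251]
p1 [ 0.54  -0.313]
p2 [ 0.451 -0.239]
p3 [ 0.412 -0.302]
elbow [ 0.346 -0.347]
tin [ 0.346 -0.204]
nut [0.344 0.173]
```

```bash
cat >> h.py <<'E'
def yaw():
    x,y,z,w=telemetry.get_obs()["tool_rot"]; return np.degrees(np.arctan2(2*(x*y+z*w),1-2*(y*y+z*z)))
def plan(x,y,z,yw=None,n=9,half=True):
    o=telemetry.get_obs(); p=o["eef_pos"]; y0=yaw(); d=np.array([x,y,z])-p
    dy=0 if yw is None else (yw-y0)
    if half: dy=(dy+90)%180-90
    rows=[]
    for i in range(n):
        a=np.radians(y0+dy*i/n); s=d*1000/n
        rows.append([round(v,1) for v in (s[0]*np.cos(a)+s[1]*np.sin(a), s[0]*np.sin(a)-s[1]*np.cos(a), -s[2], -dy/n)])
    print("at",p.round(4),"yaw",round(y0,1),"j",np.degrees(o["joint_pos"]).round(0),"F",o["ft_force"].round(1),"w",round(o["grip_width"],4),"t",o["clock"]); print(rows)
E
python3 -c "
from h import *
plan(.48,-.315,.2,30,13,False)"
```

```text
at [ 0.1099 -0.4876  0.248 ] yaw -77.3 j [-77.  14.   0.  77.  -0.  90.] F [-0.1  0.4 -0.2] w 0.0855 t 0.3
[[np.float64(-6.7), np.float64(-30.7), np.float64(3.7), np.float64(-8.3)], [np.float64(-2.2), np.float64(-31.3), np.float64(3.7), np.float64(-8.3)], [np.float64(2.3), np.float64(-31.3), np.float64(3.7), np.float64(-8.3)], [np.float64(6.8), np.float64(-30.7), np.float64(3.7), np.float64(-8.3)], [np.float64(11.1), np.float64(-29.4), np.float64(3.7), np.float64(-8.3)], [np.float64(15.2), np.float64(-27.5), np.float64(3.7), np.float64(-8.3)], [np.float64(19.0), np.float64(-25.0), np.float64(3.7), np.float64(-8.3)], [np.float64(22.4), np.float64(-22.0), np.float64(3.7), np.float64(-8.3)], [np.float64(25.3), np.float64(-18.6), np.float64(3.7), np.float64(-8.3)], [np.float64(27.7), np.float64(-14.8), np.float64(3.7), np.float64(-8.3)], [np.float64(29.6), np.float64(-10.6), np.float64(3.7), np.float64(-8.3)], [np.float64(30.8), np.float64(-6.3), np.float64(3.7), np.float64(-8.3)], [np.float64(31.4), np.float64(-1.8), np.float64(3.7), np.float64(-8.3)]]
```

{"op": "apply_moves", "data": {
  "moves": [
    [[-7,-31,4,-8],[-2,-31,4,-8],[2,-31,4,-8],[7,-31,4,-8],[11,-29,4,-8],[15,-28,4,-8],[19,-25,4,-8],[22,-22,4,-8],[25,-19,4,-8],[28,-15,4,-8]]
  ],
  "hand": 0
}}

```text
clock: 1.3
eef_pos: [0.4008, -0.3508, 0.2064]
tool_rot: [0.999, 0.047, -0.0, 0.001]
ft_force: [0.4, -0.1, -0.7]
grip_width: 0.0427
```

```bash
sed -i 's/round(v,1) for/float(round(v,1)) for/' h.py; python3 -c "
from h import *
plan(.48,-.315,.2,30,8)"
```

```text
at [ 0.4008 -0.3508  0.2064] yaw 5.4 j [-41.  19.   1.  72.  -0.  43.] F [ 0.4 -0.1 -0.7] w 0.0427 t 1.3
[[10.3, -3.5, 0.8, -3.1], [10.5, -3.0, 0.8, -3.1], [10.6, -2.4, 0.8, -3.1], [10.7, -1.8, 0.8, -3.1], [10.8, -1.3, 0.8, -3.1], [10.8, -0.7, 0.8, -3.1], [10.9, -0.1, 0.8, -3.1], [10.9, 0.5, 0.8, -3.1]]
```

{"op": "apply_moves", "data": {
  "moves": [
    [[10,-3.5,9,-3],[10.5,-3,9,-3],[10.5,-2.5,9,-3],[10.5,-2,9,-3],[11,-1,9,-3],[11,-0.5,9,-3],[11,0,9,-3],[11,0.5,9,-3],[0,0,8,0],[0,0,0,0]]
  ]
}}

```text
clock: 2.3
eef_pos: [0.4869, -0.3095, 0.121]
tool_rot: [0.964, 0.267, -0.001, 0.0]
ft_force: [-0.5, 0.2, 0.2]
grip_width: 0.0428
```

```bash
python3 -c "
from h import *
plan(.48,-.315,.035,30,5)
s=cam('side');t=cam('top')
g=lambda c,x0,y0,x1,y1:cv2.resize(c['color'][y0:y1,x0:x1,::-1],(400,400),interpolation=cv2.INTER_CUBIC)
cv2.imwrite('pics/near1.png',np.hstack([g(s,250,230,370,350),g(t,330,130,430,230)]))"
```

```text
at [ 0.4869 -0.3095  0.121 ] yaw 31.0 j [-32.  27.   0.  63.  -0.  27.] F [-0.5  0.2  0.2] w 0.0428 t 2.3
[[-1.8, 0.2, 17.2, 0.2], [-1.8, 0.2, 17.2, 0.2], [-1.8, 0.2, 17.2, 0.2], [-1.8, 0.3, 17.2, 0.2], [-1.8, 0.3, 17.2, 0.2]]
```

View pics/near1.png

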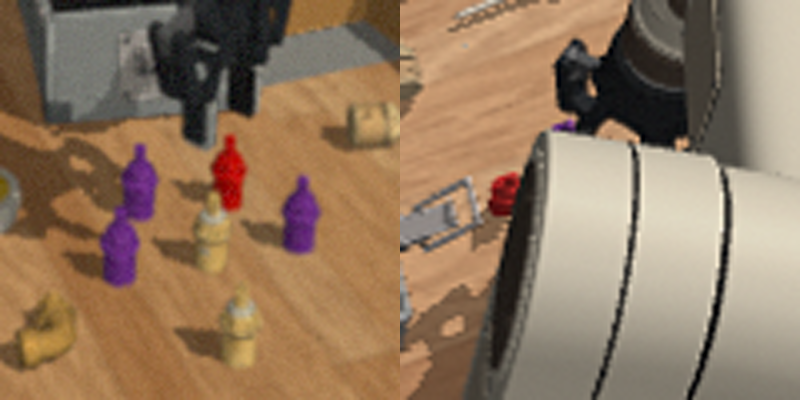

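{"op": "apply_moves", "data": {
  "moves": [
    [[-2,0,0,0],[-2,0,10,0],[-2,0.5,15,0],[-2,0.5,15,0],[-1,0.5,15,0],[0,0,15,0],[0,0,15,0],[0,0,1,0],[0,0,0,0],[0,0,0,0]]
  ]
}}

```text
clock: 3.4
eef_pos: [0.478, -0.321, 0.0353]
tool_rot: [0.965, 0.263, 0.002, 0.004]
ft_force: [0.1, -0.2, 0.4]
grip_width: 0.0429
```

```bash
python3 -c "
from h import *
plan(.48,-.3155,.035,30,1)
s=cam('side')
print(proj(s,[.48,-.3155,.035]))
cv2.imwrite('pics/near2.png',cv2.resize(s['color'][240:340,260:360,::-1],(500,500),interpolation=cv2.INTER_CUBIC))"
```

```text
at [ 0.478  -0.321   0.0353] yaw 30.5 j [-34.  32.  -6.  51.  -0.  26.] F [ 0.1 -0.2  0.4] w 0.0429 t 3.4
[[4.5, -3.7, 0.3, 0.5]]
[312.47726298 296.47924319]
```

View pics/near2.png

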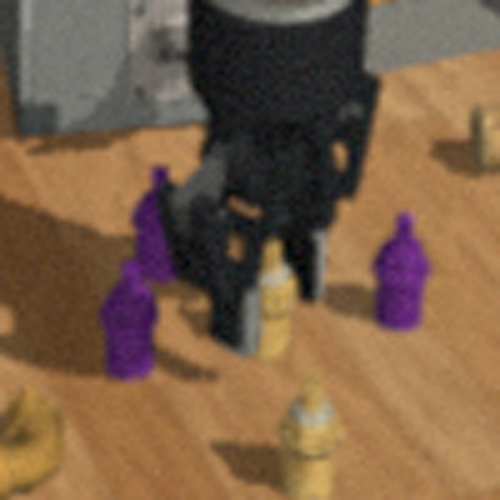

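{"op": "apply_moves", "data": {
  "moves": [
    [[0,-3,0,0],[0,0,0,0],[0,0,0,0],[0,0,0,0],[0,0,0,0],[0,0,0,0],[0,0,0,0],[0,0,0,0],[0,0,-5,0],[0,0,-5,0]]
  ],
  "hand": -1
}}

```text
clock: 4.45
eef_pos: [0.4771, -0.3184, 0.0474]
tool_rot: [0.965, 0.263, 0.002, 0.005]
ft_force: [-0.3, 0.0, -0.2]
grip_width: 0.0232
```

Run:
```python
from h import *
c=np.array([.5264,-.0371]);a=np.radians(-11.86);X=np.array([np.cos(a),np.sin(a)]);Y=np.array([-X[1],X[0]])
for i in(-1,1):
  for j in(-1,1): print(i,j,c+i*.038*X+j*.048*Y)
g=c-.038*X-.048*Y
plan(*g,.2,78,9)
plan(*g,.2,78,18)
```

```text
-1 -1 [ 0.47934619 -0.07626553]
-1 1 [0.49907621 0.01768513]
1 -1 [ 0.55372379 -0.09188513]
1 1 [0.57345381 0.00206553]
at [ 0.4771 -0.3184  0.0474] yaw 30.5 j [-34.  31.  -6.  52.  -0.  26.] F [-0.3  0.  -0.2] w 0.0232 t 4.45
[[13.9, -23.1, -17.0, -5.3], [15.9, -21.7, -17.0, -5.3], [17.9, -20.1, -17.0, -5.3], [19.6, -18.4, -17.0, -5.3], [21.2, -16.5, -17.0, -5.3], [22.7, -14.5, -17.0, -5.3], [23.9, -12.3, -17.0, -5.3], [24.9, -10.1, -17.0, -5.3], [25.8, -7.8, -17.0, -5.3]]
at [ 0.4771 -0.3184  0.0474] yaw 30.5 j [-34.  31.  -6.  52.  -0.  26.] F [-0.3  0.  -0.2] w 0.0232 t 4.45
[[6.9, -11.5, -8.5, -2.6], [7.5, -11.2, -8.5, -2.6], [8.0, -10.8, -8.5, -2.6], [8.5, -10.5, -8.5, -2.6], [8.9, -10.1, -8.5, -2.6], [9.4, -9.6, -8.5, -2.6], [9.8, -9.2, -8.5, -2.6], [10.2, -8.7, -8.5, -2.6], [10.6, -8.3, -8.5, -2.6], [11.0, -7.8, -8.5, -2.6], [11.3, -7.2, -8.5, -2.6], [11.7, -6.7, -8.5, -2.6], [12.0, -6.2, -8.5, -2.6], [12.2, -5.6, -8.5, -2.6], [12.5, -5.0, -8.5, -2.6], [12.7, -4.5, -8.5, -2.6], [12.9, -3.9, -8.5, -2.6], [13.0, -3.3, -8.5, -2.6]]
```

{"op": "apply_moves", "data": {
  "moves": [
    [[0,0,-25,0],[0,0,-35,0],[0,0,-35,0],[0,0,-35,0],[0,0,-20,0],[14,-23,-3,-5],[16,-22,0,-5],[18,-20,0,-5],[19,-18,0,-5],[0,0,0,0]]
  ]
}}

```text
clock: 5.45
eef_pos: [0.478, -0.208, 0.2125]
tool_rot: [0.902, 0.431, 0.004, 0.008]
ft_force: [-0.7, -0.6, -0.1]
grip_width: 0.0232
```

```bash
python3 -c "
from h import *
plan(.4793,-.0763,.19,78,7)"
```

```text
at [ 0.478  -0.208   0.2125] yaw 51.1 j [-23.  16.  -2.  71.  -0.  16.] F [-0.7 -0.6 -0.1] w 0.0232 t 5.45
[[14.8, -11.7, 3.2, -3.8], [15.5, -10.7, 3.2, -3.8], [16.2, -9.6, 3.2, -3.8], [16.8, -8.5, 3.2, -3.8], [17.3, -7.3, 3.2, -3.8], [17.8, -6.2, 3.2, -3.8], [18.2, -5.0, 3.2, -3.8]]
```

{"op": "apply_moves", "data": {
  "moves": [
    [[15,-12,3,-4],[15.5,-11,3,-4],[16,-10,3,-4],[17,-8.5,3,-4],[17,-7.5,3,-4],[18,-6,3,-4],[18,-5,3,-3],[0,0,0,0],[0,0,0,0],[0,0,0,0]]
  ]
}}

```text
clock: 6.45
eef_pos: [0.4792, -0.0767, 0.1939]
tool_rot: [0.774, 0.633, 0.003, 0.014]
ft_force: [-0.8, 0.3, -0.5]
grip_width: 0.0236
```

```bash
python3 -c "
from h import *
plan(.4793,-.0763,.068,78,5)
t=cam('top'); print(proj(t,[.4793,-.0763,.03]))"
```

```text
at [ 0.4792 -0.0767  0.1939] yaw 78.5 j [-9. 13. -9. 66. -1.  3.] F [-0.8  0.3 -0.5] w 0.0236 t 6.45
[[0.1, 0.0, 25.2, 0.1], [0.1, 0.0, 25.2, 0.1], [0.1, 0.0, 25.2, 0.1], [0.1, 0.0, 25.2, 0.1], [0.1, 0.0, 25.2, 0.1]]
[311.09899541 206.86846166]
```

{"op": "apply_moves", "data": {
  "moves": [
    [[0,0,15,0],[0,0,20,0],[0,0,25,0],[0,0,25,0],[0,0,20,0],[0,0,15,0],[0,0,6,0],[0,0,0,0],[0,0,0,0],[0,0,0,0]]
  ]
}}

```text
clock: 7.5
eef_pos: [0.4907, -0.088, 0.0735]
tool_rot: [0.78, 0.626, 0.01, 0.022]
ft_force: [0.1, -0.1, -0.8]
grip_width: 0.0229
```

```bash
python3 -c "
from h import *
plan(.4793,-.0763,.068,78,1)"
```

```text
at [ 0.4907 -0.088   0.0735] yaw 77.5 j [-10.  21. -19.  48.  -1.   3.] F [ 0.1 -0.1 -0.8] w 0.0229 t 7.5
[[9.0, -13.7, 5.5, -0.5]]
```

```bash
python3 - <<'E'
s=open('h.py').read(); i=s.index("def plan")
s=s[:i]+'''from scipy.spatial.transform import Rotation as Ro
def plan(x,y,z,yw=None,n=9,half=True):
    o=telemetry.get_obs(); p=o["eef_pos"]; y0=yaw(); d=np.array([x,y,z])-p
    R=Ro.from_quat(o["tool_rot"]); dy=0 if yw is None else (yw-y0)
    if half: dy=(dy+90)%180-90
    rows=[]
    for i in range(n):
        s=(R*Ro.from_euler("z",-dy*i/n,degrees=True)).inv().apply(d*1000/n)
        rows.append([float(round(v,1)) for v in (*s,-dy/n)])
    print("at",p.round(4),"yaw",round(y0,1),"zaxis",R.apply([0,0,1]).round(3),"j",np.degrees(o["joint_pos"]).round(0),"F",o["ft_force"].round(1),"w",round(o["grip_width"],4),"t",o["clock"]); print(rows)
'''
open('h.py','w').write(s)
E
python3 -c "
from h import *
plan(.486,-.084,.068,78,3)"
```

```text
at [ 0.4907 -0.088   0.0735] yaw 77.5 zaxis [ 0.042 -0.022 -0.999] j [-10.  21. -19.  48.  -1.   3.] F [ 0.1 -0.1 -0.8] w 0.0229 t 7.5
[[1.0, -1.9, 1.7, -0.2], [1.0, -1.9, 1.7, -0.2], [1.0, -1.9, 1.7, -0.2]]
```

{"op": "apply_moves", "data": {
  "moves": [
    [[1,-2,2,0],[1,-2,2,0],[0,0,0,0],[0,0,0,0],[0,0,0,0],[0,0,0,0],[0,0,0,0],[0,0,0,0],[0,0,0,0],[0,0,0,0]]
  ]
}}

```text
clock: 8.5
eef_pos: [0.4909, -0.0876, 0.0723]
tool_rot: [0.78, 0.625, 0.011, 0.026]
ft_force: [-0.5, -0.5, 2.1]
grip_width: 0.0235
```

{"op": "apply_moves", "data": {
  "moves": [
    [[0,0,0,0],[0,0,0,0],[0,0,0,0],[0,0,0,0],[0,0,0,0],[0,0,0,0],[0,0,-10,0],[0,0,-15,0],[0,0,-20,0],[0,0,-20,0]]
  ],
  "hand": 0
}}

```text
clock: 9.5
eef_pos: [0.4854, -0.0821, 0.1375]
tool_rot: [0.78, 0.626, 0.013, 0.02]
ft_force: [-0.1, -0.4, 0.0]
grip_width: 0.0429
```

```bash
python3 -c "
from h import *
plan(.52,-.2,.2,78,5)"
```

```text
at [ 0.4854 -0.0821  0.1375] yaw 77.5 zaxis [ 0.045 -0.015 -0.999] j [ -9.  16. -15.  57.  -0.   3.] F [-0.1 -0.4  0. ] w 0.0429 t 9.5
[[-21.6, 12.4, -11.8, -0.1], [-21.6, 12.4, -11.8, -0.1], [-21.6, 12.4, -11.8, -0.1], [-21.7, 12.3, -11.8, -0.1], [-21.7, 12.3, -11.8, -0.1]]
```

{"op": "apply_moves", "data": {
  "moves": [
    [[-10,5,-25,0],[-22,12,-25,0],[-30,12,-12,4],[-30,10,-5,5],[-30,8,0,5],[-30,5,0,5],[-30,4,0,5],[-30,2,0,5],[-25,0,0,5],[-10,0,0,5]]
  ]
}}

```text
clock: 10.5
eef_pos: [0.4284, -0.3285, 0.2174]
tool_rot: [0.948, 0.317, 0.019, 0.018]
ft_force: [-0.3, -0.2, 0.8]
grip_width: 0.0428
```

```bash
python3 -c "
from h import *
plan(.458,-.407,.12,30,9)
t=cam('top');s=cam('side'); a=t['color'][140:230,255:375,::-1]; b=s['color'][230:350,240:360,::-1]
cv2.imwrite('pics/n3.png',np.hstack([cv2.resize(a,(400,300),interpolation=cv2.INTER_CUBIC),cv2.resize(b,(300,300),interpolation=cv2.INTER_CUBIC)]))"
```

```text
at [ 0.4284 -0.3285  0.2174] yaw 37.0 zaxis [ 0.048 -0.023 -0.999] j [-38.  17.  -0.  70.   1.  15.] F [-0.3 -0.2  0.8] w 0.0428 t 10.5
[[-2.9, 8.4, 11.2, 0.8], [-2.8, 8.5, 11.2, 0.8], [-2.7, 8.5, 11.2, 0.8], [-2.5, 8.5, 11.2, 0.8], [-2.4, 8.6, 11.2, 0.8], [-2.3, 8.6, 11.2, 0.8], [-2.2, 8.6, 11.2, 0.8], [-2.1, 8.7, 11.2, 0.8], [-2.0, 8.7, 11.2, 0.8]]
```

View pics/n3.png

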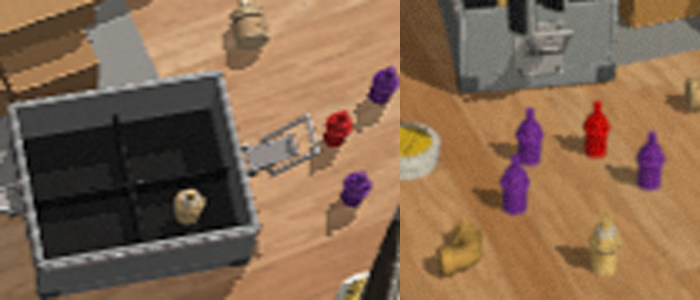

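{"op": "apply_moves", "data": {
  "moves": [
    [[-3,8.5,11,1],[-3,8.5,11,1],[-2.5,8.5,11,1],[-2.5,8.5,11,1],[-2.5,8.5,11,1],[-2.5,8.5,11,1],[-2,8.5,11,1],[-2,8.5,11,0],[-2,8.5,11,0],[0,0,0,0]]
  ]
}}

```text
clock: 11.6
eef_pos: [0.461, -0.4106, 0.1101]
tool_rot: [0.966, 0.259, 0.019, 0.015]
ft_force: [-1.2, 0.3, -0.2]
grip_width: 0.0426
```

```bash
python3 -c "
from h import *
plan(.458,-.407,.034,30,7)"
```

```text
at [ 0.461  -0.4106  0.1101] yaw 30.1 zaxis [ 0.045 -0.02  -0.999] j [-42.  30.   3.  60.   1.  18.] F [-1.2  0.3 -0.2] w 0.0426 t 11.6
[[-0.4, -1.1, 10.8, 0.0], [-0.4, -1.1, 10.8, 0.0], [-0.4, -1.1, 10.8, 0.0], [-0.4, -1.1, 10.8, 0.0], [-0.4, -1.1, 10.8, 0.0], [-0.4, -1.1, 10.8, 0.0], [-0.4, -1.1, 10.8, 0.0]]
```

{"op": "apply_moves", "data": {
  "moves": [
    [[-0.5,-1,9,0],[-0.5,-1,9,0],[-0.5,-1,9,0],[-0.5,-1,9,0],[-0.5,-1,9,0],[-0.5,-1,9,0],[-0.5,-1,9,0],[0,-1,7,0],[0,-1,3,0],[0,0,0,0]]
  ]
}}

```text
clock: 12.6
eef_pos: [0.4562, -0.4046, 0.0309]
tool_rot: [0.965, 0.259, 0.02, 0.015]
ft_force: [-0.5, -0.5, -0.2]
grip_width: 0.0426
```

```bash
python3 -c "
from h import *
plan(.458,-.407,.034,30,1)"
```

```text
at [ 0.4562 -0.4046  0.0309] yaw 30.1 zaxis [ 0.046 -0.019 -0.999] j [-42.  34.  -3.  50.   1.  18.] F [-0.5 -0.5 -0.2] w 0.0426 t 12.6
[[0.4, 3.1, -3.0, 0.1]]
```

{"op": "apply_moves", "data": {
  "moves": [
    [[0,3,-2,0],[0,0,0,0],[0,0,0,0],[0,0,0,0],[0,0,0,0],[0,0,0,0],[0,0,0,0],[0,0,0,0],[0,0,-5,0],[0,0,-10,0]]
  ],
  "hand": -1
}}

```text
clock: 13.6
eef_pos: [0.4568, -0.4069, 0.0486]
tool_rot: [0.965, 0.259, 0.019, 0.015]
ft_force: [0.7, 0.5, -0.7]
grip_width: 0.0239
```

{"op": "apply_moves", "data": {
  "moves": [
    [[0,0,-20,0],[0,0,-30,0],[0,0,-35,0],[0,0,-35,0],[0,0,-25,0],[0,0,-10,-2],[10,-20,-2,-5],[16,-30,0,-5],[20,-32,0,-5],[22,-32,0,-5]]
  ]
}}

```text
clock: 14.6
eef_pos: [0.4277, -0.2751, 0.2191]
tool_rot: [0.896, 0.442, 0.019, 0.026]
ft_force: [0.3, 0.2, -1.0]
grip_width: 0.0242
```

```bash
python3 -c "
from h import *
plan(.499,.018,.19,78,10)"
```

```text
at [ 0.4277 -0.2751  0.2191] yaw 52.6 zaxis [ 0.058 -0.03  -0.998] j [-33.  13.  -6.  68.   0.   5.] F [ 0.3  0.2 -1. ] w 0.0242 t 14.6
[[27.6, -12.3, 2.4, -2.5], [28.1, -11.1, 2.4, -2.5], [28.6, -9.8, 2.4, -2.5], [29.0, -8.6, 2.4, -2.5], [29.3, -7.3, 2.4, -2.5], [29.6, -6.0, 2.4, -2.5], [29.8, -4.6, 2.4, -2.5], [30.0, -3.3, 2.4, -2.5], [30.1, -2.0, 2.4, -2.5], [30.2, -0.6, 2.4, -2.5]]
```

{"op": "apply_moves", "data": {
  "moves": [
    [[25,-12,2,-2],[28,-11,2,-3],[28,-10,2,-3],[29,-9,2,-3],[29,-7,2,-3],[30,-6,2,-3],[30,-4,2,-3],[30,-3,2,-2],[30,-2,2,-2],[20,-1,2,-2]]
  ]
}}

```text
clock: 15.6
eef_pos: [0.4878, 0.0203, 0.2054]
tool_rot: [0.767, 0.64, 0.018, 0.036]
ft_force: [0.8, 0.3, -0.5]
grip_width: 0.0239
```

```bash
python3 -c "
from h import *
plan(.499,.018,.067,78,9)"
```

```text
at [0.4878 0.0203 0.2054] yaw 79.6 zaxis [ 0.074 -0.032 -0.997] j [  4.  11. -10.  65.  -2.  14.] F [ 0.8  0.3 -0.5] w 0.0239 t 15.6
[[0.3, 0.1, 15.4, 0.2], [0.3, 0.1, 15.4, 0.2], [0.3, 0.1, 15.4, 0.2], [0.3, 0.1, 15.4, 0.2], [0.3, 0.1, 15.4, 0.2], [0.3, 0.1, 15.4, 0.2], [0.3, 0.1, 15.4, 0.2], [0.3, 0.1, 15.4, 0.2], [0.3, 0.1, 15.4, 0.2]]
```

{"op": "apply_moves", "data": {
  "moves": [
    [[0.5,0,10,0],[0.5,0,15,0],[0.5,0,16,0],[0.5,0,16,0],[0.5,0,16,0],[0.5,0,16,0],[0,0,16,0],[0,0,16,0],[0,0,10,0],[0,0,0,0]]
  ]
}}

```text
clock: 16.6
eef_pos: [0.499, 0.0161, 0.0748]
tool_rot: [0.768, 0.639, 0.02, 0.039]
ft_force: [0.2, -1.0, 0.0]
grip_width: 0.0245
```

```bash
python3 -c "
from h import *
plan(.499,.018,.067,78,1)"
```

```text
at [0.499  0.0161 0.0748] yaw 79.4 zaxis [ 0.082 -0.035 -0.996] j [  3.  19. -21.  46.  -2.  14.] F [ 0.2 -1.   0. ] w 0.0245 t 16.6
[[2.0, -1.0, 7.7, 1.4]]
```

{"op": "apply_moves", "data": {
  "moves": [
    [[1,0,2,0],[1,0,2,0],[0,0,2,0],[0,0,2,0],[0,0,1,0],[0,0,0,0],[0,0,0,0],[0,0,0,0],[0,0,0,0],[0,0,0,0]]
  ]
}}

```text
clock: 17.6
eef_pos: [0.5024, 0.0176, 0.0683]
tool_rot: [0.768, 0.638, 0.023, 0.041]
ft_force: [-1.2, -0.3, -0.7]
grip_width: 0.024
```

{"op": "apply_moves", "data": {
  "moves": [
    [[0,0,0,0],[0,0,0,0],[0,0,0,0],[0,0,0,0],[0,0,0,0],[0,0,0,0],[0,0,-10,0],[0,0,-15,0],[0,0,-20,0],[0,0,-20,0]]
  ],
  "hand": 0
}}

```text
clock: 18.6
eef_pos: [0.4937, 0.0159, 0.1343]
tool_rot: [0.769, 0.637, 0.016, 0.044]
ft_force: [0.4, 0.4, 0.3]
grip_width: 0.0428
```

{"op": "apply_moves", "data": {
  "moves": [
    [[0,0,-20,0],[0,0,-20,0],[0,0,-20,0],[10,0,-10,0],[20,0,0,0],[30,0,0,0],[30,0,0,0],[30,0,0,0],[20,0,0,0],[10,0,0,0]]
  ]
}}

```text
clock: 19.6
eef_pos: [0.5184, 0.1771, 0.2117]
tool_rot: [0.769, 0.637, 0.022, 0.045]
ft_force: [-0.4, -0.2, -1.2]
grip_width: 0.0428
```

```bash
python3 -c "
from h import *
plan(.425,.377,.2,0,9)
t=cam('top'); save(t,'t4.png',(120,110,400,320),2.5)"
```

```text
at [0.5184 0.1771 0.2117] yaw 79.2 zaxis [ 0.092 -0.041 -0.995] j [21. 17. -1. 68. -4. 32.] F [-0.4 -0.2 -1.2] w 0.0428 t 19.6
[[19.9, -14.4, -0.6, 8.8], [17.5, -17.2, -0.6, 8.8], [14.6, -19.7, -0.6, 8.8], [11.4, -21.7, -0.6, 8.8], [8.0, -23.2, -0.6, 8.8], [4.3, -24.2, -0.6, 8.8], [0.6, -24.5, -0.6, 8.8], [-3.2, -24.3, -0.6, 8.8], [-6.9, -23.6, -0.6, 8.8]]
```

View pics/t4.png

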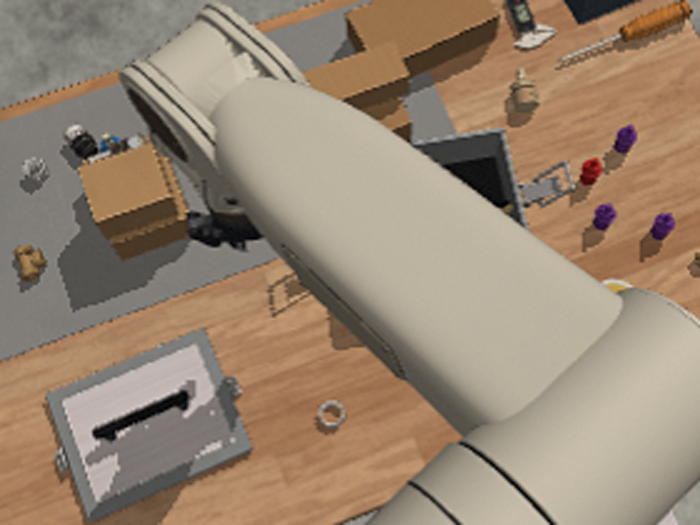

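{"op": "apply_moves", "data": {
  "moves": [
    [[19,-14,0,8],[17,-17,0,8],[14,-20,0,8],[11,-22,0,8],[8,-23,0,8],[4,-24,0,8],[1,-25,0,8],[-3,-24,0,8],[-6,-24,0,8],[0,0,0,7]]
  ]
}}

```text
clock: 20.65
eef_pos: [0.4153, 0.3745, 0.1929]
tool_rot: [0.998, -0.03, 0.045, 0.021]
ft_force: [0.1, -0.2, 0.0]
grip_width: 0.0428
```

```bash
python3 -c "
from h import *
plan(.425,.377,.2,0,9)
t=cam('top'); save(t,'t5.png',(120,110,400,320),2.5)"
```

```text
at [0.4153 0.3745 0.1929] yaw -3.3 zaxis [ 0.089 -0.045 -0.995] j [ 45.  21.   1.  69.  -5. 138.] F [ 0.1 -0.2  0. ] w 0.0428 t 20.65
[[1.1, -0.3, -0.7, -0.4], [1.1, -0.3, -0.7, -0.4], [1.1, -0.3, -0.7, -0.4], [1.1, -0.3, -0.7, -0.4], [1.1, -0.3, -0.7, -0.4], [1.1, -0.3, -0.7, -0.4], [1.1, -0.3, -0.7, -0.4], [1.1, -0.3, -0.7, -0.4], [1.1, -0.3, -0.7, -0.4]]
```

Run:
```python
from h import *
im=cv2.imread('pics/top0.png'); 
t=cam('top')
im=cv2.resize(im,(560,420),interpolation=cv2.INTER_AREA); g=im.max(2)
m=np.zeros_like(g); m[255:300,145:205]=(g[255:300,145:205]<60)*255
n,l,s,c=cv2.connectedComponentsWithStats(m); i=1+s[1:,4].argmax(); print(s[i],c[i])
pts=np.argwhere(l==i)[:,::-1].astype(np.float32)
r=cv2.minAreaRect(pts); print(r)
b=cv2.boxPoints(r); 
# long axis end midpoints
e=[(b[0]+b[1])/2,(b[2]+b[3])/2] if np.linalg.norm(b[0]-b[1])<np.linalg.norm(b[1]-b[2]) else [(b[1]+b[2])/2,(b[3]+b[0])/2]
P=[onz(t,*q,.054)[:2] for q in e]; print(P,np.mean(P,0),np.linalg.norm(P[0]-P[1]))
d=P[0]-P[1]; print(np.degrees(np.arctan2(d[1],d[0])))
```

```text
[157 267  38  19 162] [176.38271605 275.82716049]
((176.27586364746094, 276.81036376953125), (6.1714043617248535, 40.31108093261719), 66.80140686035156)
[array([0.4207156 , 0.32208836]), array([0.41651232, 0.43473173])] [0.41861396 0.37841004] 0.11272176659005637
-87.8630058703223
```

View pics/t5.png

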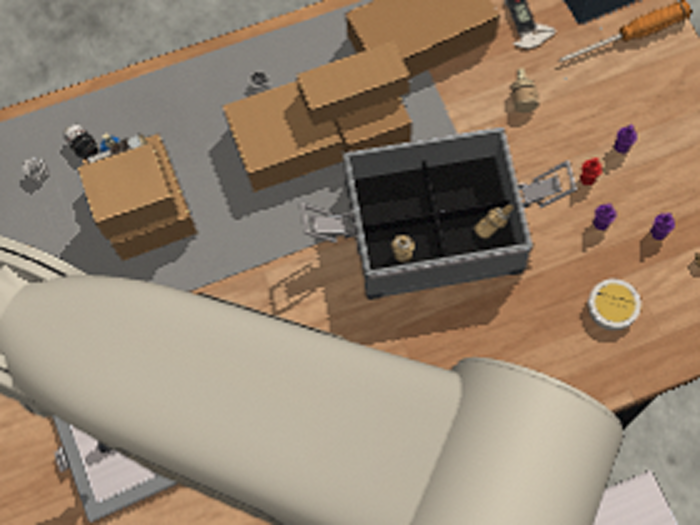

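Run:
```python
from h import *
t=cam('top')
q=lambda x,y:(120+x/2.5,110+y/2.5)
c=np.array([.5264,-.0371]);a=np.radians(-11.86);R=np.array([[np.cos(a),-np.sin(a)],[np.sin(a),np.cos(a)]])
for n,p,z in(("foot",(480,233),.045),("tip",(510,210),.05),("tipL",(510,210),.09),("B tip",(400,240),.087)): print(n,((onz(t,*q(*p),z)[:2]-c)@R).round(4))
plan(.421,.377,.055,1.5,9)
```

```text
foot [-0.0319 -0.051 ]
tip [-0.01   -0.0936]
tipL [-0.0254 -0.086 ]
B tip [-0.0394  0.0522]
at [0.4164 0.3724 0.1932] yaw -3.0 zaxis [ 0.09  -0.047 -0.995] j [ 45.  21.   1.  69.  -6. 138.] F [-0.4 -0.4 -0.1] w 0.0424 t 20.8
[[-0.9, -1.2, 15.3, -0.5], [-0.9, -1.2, 15.3, -0.5], [-0.9, -1.2, 15.3, -0.5], [-0.9, -1.2, 15.3, -0.5], [-0.9, -1.2, 15.3, -0.5], [-0.9, -1.2, 15.3, -0.5], [-0.9, -1.2, 15.3, -0.5], [-0.9, -1.2, 15.3, -0.5], [-0.9, -1.2, 15.3, -0.5]]
```

{"op": "apply_moves", "data": {
  "moves": [
    [[-1,-1,12,-0.5],[-1,-1,15,-0.5],[-1,-1,15,-0.5],[-1,-1,15,-0.5],[-1,-1,15,-0.5],[-1,-1,15,-0.5],[-1,-1,15,-0.5],[-1,-1,15,-0.5],[-1,-1,10,-0.5],[0,0,0,0]]
  ]
}}

```text
clock: 21.8
eef_pos: [0.4213, 0.3659, 0.0551]
tool_rot: [0.999, 0.018, 0.043, 0.027]
ft_force: [0.0, -0.6, 0.5]
grip_width: 0.0429
```

Run:
```python
from h import *
plan(.421,.377,.052,1.5,3)
s=cam('side');p=proj(s,[.421,.377,.05]).astype(int);print(p)
save(s,'s6.png',(p[0]-70,p[1]-60,p[0]+70,p[1]+45),5)
```

```text
at [0.4213 0.3659 0.0551] yaw 2.3 zaxis [ 0.086 -0.051 -0.995] j [ 44.  28. -10.  51.  -6. 132.] F [ 0.  -0.6  0.5] w 0.0429 t 21.8
[[-0.0, -3.8, 0.8, 0.3], [-0.0, -3.8, 0.8, 0.3], [-0.1, -3.8, 0.8, 0.3]]
[213 180]
```

View pics/s6.png

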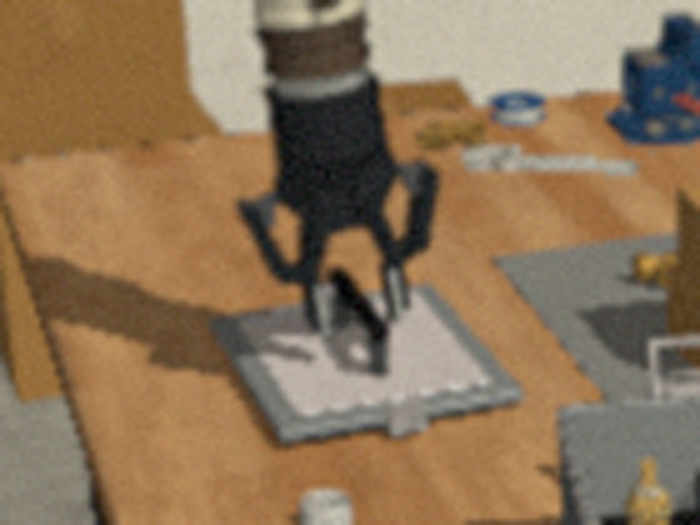

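{"op": "apply_moves", "data": {
  "moves": [
    [[0,-4,0,0],[0,-4,1,0],[0,-3,1,0],[0,0,0,0],[0,0,0,0],[0,0,0,0],[0,0,0,0],[0,0,0,0],[0,0,0,0],[0,0,0,0]]
  ],
  "hand": -1
}}

```text
clock: 22.85
eef_pos: [0.4229, 0.3776, 0.0567]
tool_rot: [0.998, 0.018, 0.045, 0.026]
ft_force: [0.0, -1.2, -1.0]
grip_width: 0.0126
```

{"op": "apply_moves", "data": {
  "moves": [
    [[0,0,0,0],[0,0,0,0],[0,0,0,0],[0,0,0,0],[0,0,0,0],[0,0,0,0],[0,0,0,0],[0,0,0,0],[0,0,0,0],[0,0,0,0]]
  ]
}}

```text
clock: 23.85
eef_pos: [0.4229, 0.3776, 0.0567]
tool_rot: [0.998, 0.018, 0.045, 0.026]
ft_force: [0.1, -0.5, -1.0]
grip_width: 0.0125
```

Run:
```python
from h import *
plan(.421,.377,.052,1.5,3)
print(st()["ft_torque"])
```

```text
at [0.4229 0.3776 0.0567] yaw 2.3 zaxis [ 0.091 -0.051 -0.995] j [ 45.  29.  -8.  51.  -6. 132.] F [ 0.1 -0.5 -1. ] w 0.0125 t 23.85
[[-0.8, 0.1, 1.5, 0.3], [-0.8, 0.1, 1.5, 0.3], [-0.8, 0.1, 1.5, 0.3]]
[-0.11989364  0.25418457 -0.01439743]
```

{"op": "apply_moves", "data": {
  "moves": [
    [[0,0,0,0],[0,0,0,0],[0,0,0,0],[0,0,2,0],[0,0,2,0],[0,0,2,0],[0,0,2,0],[0,0,0,0],[0,0,0,0],[0,0,0,0]]
  ],
  "hand": -0.3
}}

```text
clock: 24.85
eef_pos: [0.4248, 0.3788, 0.049]
tool_rot: [0.998, 0.018, 0.047, 0.025]
ft_force: [-0.0, 0.3, -0.3]
grip_width: 0.0299
```

{"op": "apply_moves", "data": {
  "moves": [
    [[0,0,0,0],[0,0,0,0],[0,0,0,0],[0,0,0,0],[0,0,0,0],[0,0,0,0],[0,0,-1,0],[0,0,-1,0],[0,0,-2,0],[0,0,-2,0]]
  ],
  "hand": -1
}}

```text
clock: 25.85
eef_pos: [0.4225, 0.3778, 0.0533]
tool_rot: [0.999, 0.019, 0.044, 0.026]
ft_force: [-0.2, -0.2, -4.8]
grip_width: 0.0129
```

Run:
```python
from h import *
plan(.421,.377,.2,1.5,9)
print(st()["ft_torque"])
```

```text
at [0.4225 0.3778 0.0533] yaw 2.3 zaxis [ 0.09  -0.05  -0.995] j [ 45.  29.  -8.  51.  -6. 132.] F [-0.2 -0.2 -4.8] w 0.0129 t 25.85
[[1.3, 1.0, -16.2, 0.1], [1.3, 1.0, -16.2, 0.1], [1.3, 1.0, -16.2, 0.1], [1.3, 1.0, -16.2, 0.1], [1.3, 1.0, -16.2, 0.1], [1.3, 1.0, -16.2, 0.1], [1.3, 1.0, -16.2, 0.1], [1.3, 0.9, -16.2, 0.1], [1.3, 0.9, -16.2, 0.1]]
[0.05896702 0.15956657 0.05454289]
```

{"op": "apply_moves", "data": {
  "moves": [
    [[1,1,-8,0],[1,1,-15,0],[1,1,-20,0],[1,1,-20,0],[1,1,-20,0],[1,1,-20,0],[1,1,-20,0],[1,1,-20,0],[1,1,-15,0],[1,1,-8,0]]
  ]
}}

```text
clock: 26.85
eef_pos: [0.4156, 0.3736, 0.2269]
tool_rot: [0.999, 0.019, 0.042, 0.029]
ft_force: [0.3, 0.0, -4.5]
grip_width: 0.0129
```

Run:
```python
from h import *
plan(.526,-.037,.22,-11.9,20)
t=cam('top'); x0,y0=250,155; im=cv2.resize(t['color'][y0:y0+80,x0:x0+90,::-1],None,fx=7,fy=7,interpolation=cv2.INTER_CUBIC)
c=np.array([.5264,-.0371]);a=np.radians(-11.86);X=np.array([np.cos(a),np.sin(a)]);Y=np.array([-X[1],X[0]])
def poly(w,l,z,col):
    P=[(proj(t,[*(c+i*w/2*X+j*l/2*Y),z])-[x0,y0]+.5)*7 for i,j in((-1,-1),(1,-1),(1,1),(-1,1))]
    cv2.polylines(im,[np.int32(P)],True,col,1)
poly(.162,.202,.1,(0,0,255)); poly(.15,.19,.1,(0,255,0)); poly(.15,.19,.03,(255,0,0))
cv2.imwrite('pics/c7.png',im)
```

```text
at [0.4156 0.3736 0.2269] yaw 2.3 zaxis [ 0.084 -0.057 -0.995] j [ 45.  20.   6.  74.  -6. 133.] F [ 0.3  0.  -4.5] w 0.0129 t 26.85
[[4.7, 20.7, 2.0, 0.7], [4.9, 20.6, 2.0, 0.7], [5.2, 20.5, 2.0, 0.7], [5.4, 20.5, 2.0, 0.7], [5.7, 20.4, 2.0, 0.7], [5.9, 20.3, 2.0, 0.7], [6.2, 20.2, 2.0, 0.7], [6.4, 20.2, 2.0, 0.7], [6.7, 20.1, 2.0, 0.7], [6.9, 20.0, 2.0, 0.7], [7.2, 19.9, 2.0, 0.7], [7.4, 19.8, 2.0, 0.7], [7.7, 19.7, 2.0, 0.7], [7.9, 19.6, 2.0, 0.7], [8.1, 19.5, 2.0, 0.7], [8.4, 19.4, 2.0, 0.7], [8.6, 19.3, 2.0, 0.7], [8.9, 19.2, 2.0, 0.7], [9.1, 19.1, 2.0, 0.7], [9.3, 19.0, 2.0, 0.7]]
```

View pics/c7.png

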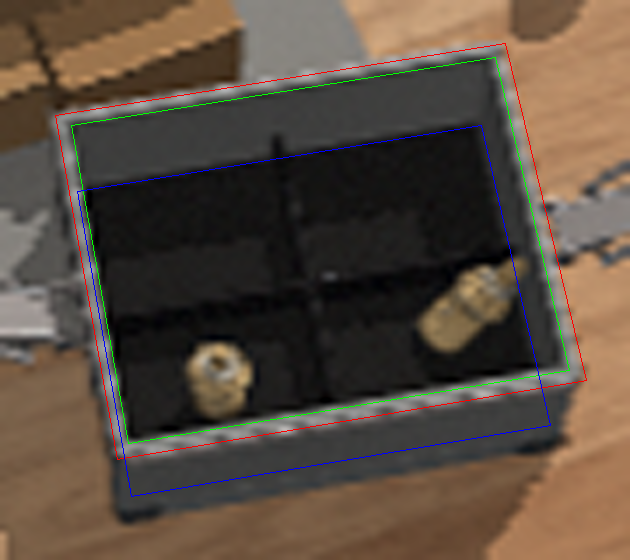

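{"op": "apply_moves", "data": {
  "moves": [
    [[4,15,2,0.5],[5,20,2,0.5],[5,20,2,1],[5,20,2,0.5],[6,20,2,1],[6,20,2,0.5],[6,20,2,1],[6,20,2,0.5],[7,20,2,1],[7,20,2,0.5]]
  ]
}}

```text
clock: 27.9
eef_pos: [0.4666, 0.1614, 0.2146]
tool_rot: [0.998, -0.045, 0.038, 0.033]
ft_force: [0.4, -0.8, -4.1]
grip_width: 0.0128
```

Run:
```python
from h import *
plan(.523,-.037,.21,-12,11)
```

```text
at [0.4666 0.1614 0.2146] yaw -5.0 zaxis [ 0.072 -0.069 -0.995] j [ 22.  12.  -7.  68.  -5. 117.] F [ 0.4 -0.8 -4.1] w 0.0128 t 27.9
[[6.6, 17.4, 2.0, 0.6], [6.8, 17.3, 2.0, 0.6], [7.0, 17.3, 2.0, 0.6], [7.2, 17.2, 2.0, 0.6], [7.4, 17.1, 2.0, 0.6], [7.6, 17.0, 2.0, 0.6], [7.8, 16.9, 2.0, 0.6], [8.0, 16.9, 2.0, 0.6], [8.2, 16.8, 2.0, 0.6], [8.3, 16.7, 2.0, 0.6], [8.5, 16.6, 2.0, 0.6]]
```

{"op": "apply_moves", "data": {
  "moves": [
    [[7,18,2,0.5],[7,18,2,0.5],[7,18,2,0.5],[7,18,2,1],[8,18,2,0.5],[8,18,2,1],[8,18,2,0.5],[8,18,2,1],[8,18,2,0.5],[8,15,1,1]]
  ]
}}

```text
clock: 28.9
eef_pos: [0.5067, -0.0446, 0.2011]
tool_rot: [0.993, -0.113, 0.028, 0.036]
ft_force: [-0.3, 0.2, -3.9]
grip_width: 0.0129
```

Run:
```python
from h import *
plan(.523,-.037,.17,-12,5)
s=cam('side'); save(s,'s8.png',(220,130,380,270),4.5)
```

```text
at [ 0.5067 -0.0446  0.2011] yaw -12.9 zaxis [ 0.048 -0.078 -0.996] j [ -3.  14.  -7.  66.  -4. 100.] F [-0.3  0.2 -3.9] w 0.0129 t 28.9
[[2.4, -2.6, 6.2, -0.2], [2.4, -2.6, 6.2, -0.2], [2.5, -2.6, 6.2, -0.2], [2.5, -2.6, 6.2, -0.2], [2.5, -2.6, 6.2, -0.2]]
```

View pics/s8.png

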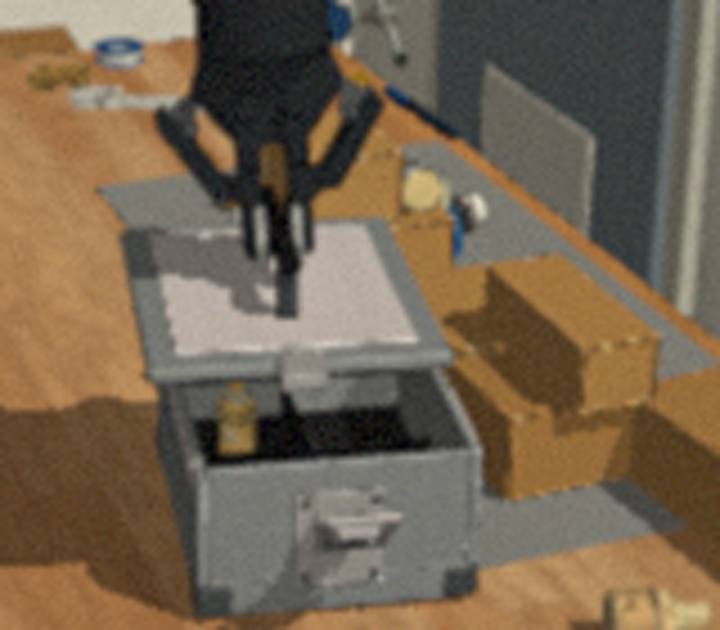

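Run:
```python
from h import *
s=cam('side'); o=st()
px=np.array([(124,231),(374,219),(450,352),(150,371)],float)/4.5+[220,130]
f=K(s); d=(px-[s['cx'],s['cy']])/f; p=d.copy()
for _ in range(20): p=d/(1+s['k1']*(p**2).sum(1,keepdims=True))
obj=np.array([[-.083,.102,.01],[.083,.102,.01],[.083,-.102,.01],[-.083,-.102,.01]])
ok,rv,tv=cv2.solvePnP(obj,p,np.eye(3),None)
err=(cv2.projectPoints(obj,rv,tv,np.eye(3),None)[0][:,0]-p)*f; print(err.round(1).tolist())
T=s['camera_from_world'];Rc=cv2.Rodrigues(rv)[0]
Rw=T[:3,:3].T@Rc; pw=T[:3,:3].T@(tv[:,0]-T[:3,3]); print("cover",pw,"yaw",np.degrees(np.arctan2(Rw[1,0],Rw[0,0])),"normal",Rw[:,2])
R=Ro.from_quat(o['tool_rot']); print("kin",o['eef_pos']+R.apply([0,0,.044]))
```

```text
[[-0.8, 0.2], [0.8, -0.1], [-0.6, 0.1], [0.6, -0.2]]
cover [ 0.52177864 -0.00431707  0.13607094] yaw -12.109212154113765 normal [0.00675773 0.01192412 0.99990607]
kin [ 0.50929506 -0.04896222  0.1574282 ]
```

Run:
```python
from h import *
s=cam('side')
c=np.array([.5264,-.0371]);a=np.radians(-11.86);X=np.array([np.cos(a),np.sin(a)]);Y=np.array([-X[1],X[0]])
for i,p in((-1,(203,470)),(1,(479,455))):
    q=np.array(p)/4.5+[220,130]; w=c+i*.081*X-.101*Y; print(onz(s,*q,.1)[:2],"pred",w,"px",(proj(s,[*w,.1])-[220,130])*4.5)
plan(.526,-.038,.17,-12,5)
```

```text
[ 0.43613129 -0.12146551] pred [ 0.42637151 -0.11929672] px [184.89984628 471.18619445]
[ 0.58572132 -0.15855191] pred [ 0.58491325 -0.15259112] px [473.0809409 450.4179037]
at [ 0.507  -0.0442  0.2013] yaw -12.9 zaxis [ 0.049 -0.078 -0.996] j [ -3.  14.  -7.  66.  -4. 100.] F [-0.3  0.2 -3.9] w 0.0127 t 29.05
[[3.0, -2.5, 6.3, -0.2], [3.0, -2.5, 6.3, -0.2], [3.0, -2.5, 6.3, -0.2], [3.0, -2.5, 6.3, -0.2], [3.0, -2.4, 6.3, -0.2]]
```

Run:
```python
from h import *
s=cam('side'); hsv=cv2.cvtColor(s['color'],cv2.COLOR_RGB2HSV).astype(int)
for y in (236,240,245): print(y,"L",[(x,*hsv[y,x,1:]) for x in range(255,270)],"\n R",[(x,*hsv[y,x,1:]) for x in range(320,332)])
# vertical profiles of front rim (outer edge: light rim -> front)
for x in (275,290,305,318): print(x,hsv[222:244,x,2].tolist())
# predicted front vertical edges
c=np.array([.5264,-.0371]);a=np.radians(-11.86);X=np.array([np.cos(a),np.sin(a)]);Y=np.array([-X[1],X[0]])
for z in(.1,.09,.08):
  print(z,[proj(s,[*(c+i*.081*X-.101*Y),z]).round(1).tolist() for i in(-1,1)], [proj(s,[*(c+i*.075*X-.095*Y),z]).round(1).tolist() for i in(-1,1)])
```

```text
236 L [(255, np.int64(128), np.int64(106)), (256, np.int64(118), np.int64(93)), (257, np.int64(34), np.int64(68)), (258, np.int64(9), np.int64(59)), (259, np.int64(18), np.int64(56)), (260, np.int64(9), np.int64(58)), (261, np.int64(23), np.int64(67)), (262, np.int64(14), np.int64(73)), (263, np.int64(19), np.int64(94)), (264, np.int64(17), np.int64(118)), (265, np.int64(15), np.int64(120)), (266, np.int64(20), np.int64(116)), (267, np.int64(17), np.int64(122)), (268, np.int64(19), np.int64(118)), (269, np.int64(10), np.int64(122))] 
 R [(320, np.int64(17), np.int64(121)), (321, np.int64(10), np.int64(123)), (322, np.int64(10), np.int64(127)), (323, np.int64(18), np.int64(116)), (324, np.int64(13), np.int64(115)), (325, np.int64(18), np.int64(129)), (326, np.int64(10), np.int64(125)), (327, np.int64(54), np.int64(89)), (328, np.int64(132), np.int64(77)), (329, np.int64(173), np.int64(81)), (330, np.int64(153), np.int64(80)), (331, np.int64(139), np.int64(92))]
240 L [(255, np.int64(146), np.int64(101)), (256, np.int64(132), np.int64(104)), (257, np.int64(96), np.int64(88)), (258, np.
[... 1767 characters left out ...]
t64(19), np.int64(124)), (331, np.int64(25), np.int64(122))]
275 [97, 94, 111, 130, 132, 134, 137, 127, 80, 15, 44, 104, 141, 128, 117, 122, 123, 119, 122, 118, 117, 119]
290 [24, 32, 27, 33, 38, 22, 37, 35, 20, 46, 110, 139, 128, 120, 122, 123, 118, 132, 142, 140, 137, 135]
305 [11, 28, 18, 20, 10, 27, 36, 22, 55, 123, 129, 121, 116, 123, 117, 124, 138, 136, 117, 110, 135, 180]
318 [63, 62, 62, 52, 61, 63, 58, 85, 129, 133, 127, 123, 123, 122, 120, 118, 120, 117, 121, 117, 119, 121]
0.1 [[261.1, 234.7], [325.1, 230.1]] [[263.2, 233.4], [322.3, 229.1]]
0.09 [[261.1, 238.2], [325.0, 233.6]] [[263.3, 236.9], [322.1, 232.6]]
0.08 [[261.2, 241.7], [324.8, 237.0]] [[263.3, 240.4], [321.9, 236.0]]
```

{"op": "apply_moves", "data": {
  "moves": [
    [[3.5,-2,5,0],[3.5,-2.5,6,0],[3.5,-2.5,7,-0.5],[4,-2.5,7,-0.5],[4,-2.5,7,0],[0,0,5,0],[0,0,0,0],[0,0,0,0],[0,0,0,0],[0,0,0,0]]
  ]
}}

```text
clock: 30.1
eef_pos: [0.5298, -0.0353, 0.1598]
tool_rot: [0.994, -0.101, 0.026, 0.036]
ft_force: [-0.0, -0.1, -3.8]
grip_width: 0.0132
```

Run:
```python
from h import *
plan(.5297,-.038,.155,-12,3)
s=cam('side'); save(s,'s9.png',(235,150,345,240),7)
```

```text
at [ 0.5298 -0.0353  0.1598] yaw -11.5 zaxis [ 0.045 -0.077 -0.996] j [ -1.  18.  -7.  62.  -4. 100.] F [-0.  -0.1 -3.8] w 0.0132 t 30.1
[[0.0, 0.8, 1.7, 0.2], [0.1, 0.8, 1.7, 0.2], [0.1, 0.8, 1.7, 0.2]]
```

View pics/s9.png

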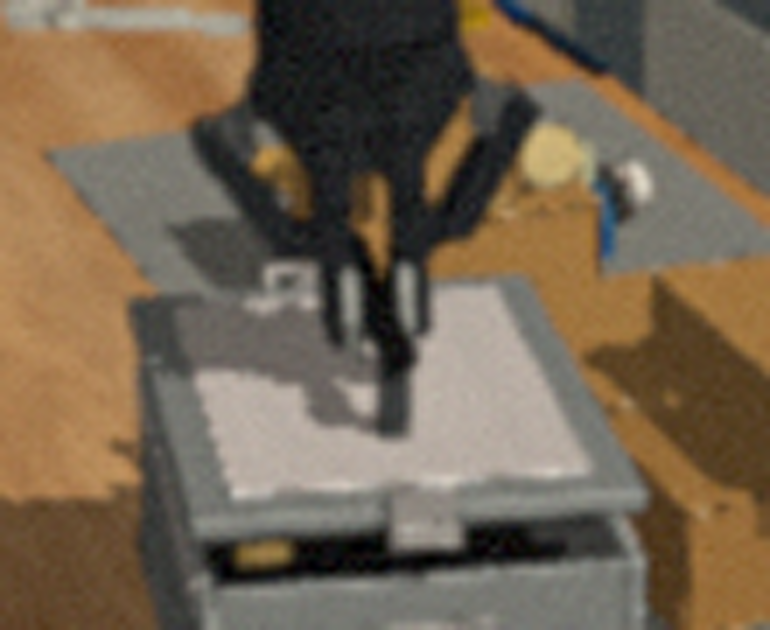

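{"op": "apply_moves", "data": {
  "moves": [
    [[0.5,1.5,1.5,0],[0.5,1.5,1.5,0.5],[0,1.5,1.5,0],[0,0.5,1.5,0],[0,0,1.5,0],[0,0,1.5,0],[0,0,1.5,0],[0,0,1,0],[0,0,0,0],[0,0,0,0]]
  ]
}}

```text
clock: 31.15
eef_pos: [0.531, -0.0424, 0.1495]
tool_rot: [0.993, -0.106, 0.028, 0.036]
ft_force: [-1.1, -0.7, -2.8]
grip_width: 0.0132
```

Run:
```python
from h import *
plan(.5305,-.040,.145,-12,3)
print(st()['ft_torque'])
```

```text
at [ 0.531  -0.0424  0.1495] yaw -12.1 zaxis [ 0.048 -0.077 -0.996] j [ -2.  19.  -8.  60.  -4. 100.] F [-1.1 -0.7 -2.8] w 0.0132 t 31.15
[[-0.4, -0.8, 1.4, -0.0], [-0.4, -0.8, 1.4, -0.0], [-0.4, -0.8, 1.4, -0.0]]
[0.21041183 0.202849   0.06287666]
```

{"op": "apply_moves", "data": {
  "moves": [
    [[0,-1,0,0],[0,-1,1,0],[0,0,1,0],[0,0,1,0],[0,0,1,0],[0,0,1,0],[0,0,1,0],[0,0,1,0],[0,0,0,0],[0,0,0,0]]
  ]
}}

```text
clock: 32.15
eef_pos: [0.532, -0.0405, 0.1435]
tool_rot: [0.993, -0.106, 0.029, 0.035]
ft_force: [-0.0, -0.1, -2.8]
grip_width: 0.0128
```

Run:
```python
from h import *
plan(.5305,-.040,.143,-12,3)
print(st()['ft_torque'])
s=cam('side'); save(s,'s10.png',(235,160,345,250),7)
```

```text
at [ 0.532  -0.0405  0.1435] yaw -12.0 zaxis [ 0.05  -0.076 -0.996] j [ -2.  19.  -9.  59.  -4. 100.] F [-0.  -0.1 -2.8] w 0.0128 t 32.15
[[-0.5, -0.1, 0.1, -0.0], [-0.5, -0.1, 0.1, -0.0], [-0.5, -0.1, 0.1, -0.0]]
[0.1229773  0.18468426 0.04371774]
```

{"op": "apply_moves", "data": {
  "moves": [
    [[0,0,1,0],[0,0,1,0],[0,0,1,0],[0,0,0,0],[0,0,0,0],[0,0,0,0],[0,0,0,0],[0,0,0,0],[0,0,0,0],[0,0,0,0]]
  ]
}}

```text
clock: 33.2
eef_pos: [0.5321, -0.0406, 0.1432]
tool_rot: [0.993, -0.106, 0.03, 0.035]
ft_force: [-1.3, -0.5, 1.5]
grip_width: 0.0128
```

Run:
```python
from h import *
plan(.5305,-.040,.143,-12,3)
print(st()['ft_torque'])
s=cam('side'); save(s,'s10.png',(235,160,345,250),7)
```

```text
at [ 0.5321 -0.0406  0.1432] yaw -12.0 zaxis [ 0.051 -0.076 -0.996] j [ -2.  19.  -9.  59.  -4. 100.] F [-1.3 -0.5  1.5] w 0.0128 t 33.2
[[-0.6, -0.1, 0.0, -0.0], [-0.6, -0.1, 0.0, -0.0], [-0.6, -0.1, 0.0, -0.0]]
[0.29557476 0.33460513 0.02273935]
```

View pics/s10.png

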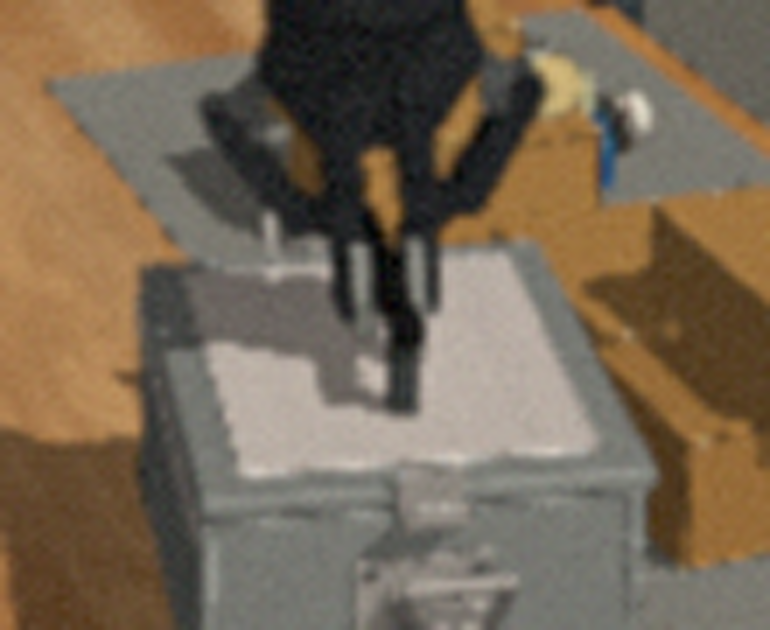

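{"op": "apply_moves", "data": {
  "moves": [
    [[0,0,0,0],[0,0,0,0],[0,0,0,0],[0,0,0,0],[0,0,0,0],[0,0,-5,0],[0,0,-10,0],[0,0,-20,0],[0,0,-30,0],[0,0,-30,0]]
  ],
  "hand": -0.2
}}

```text
clock: 34.25
eef_pos: [0.526, -0.0334, 0.2391]
tool_rot: [0.993, -0.106, 0.027, 0.036]
ft_force: [-0.0, -0.2, -0.3]
grip_width: 0.0341
```

{"op": "apply_moves", "data": {
  "moves": [
    [[0,-10,-10,0],[-10,-20,0,0],[-15,-30,0,0],[-15,-35,0,0],[-15,-35,0,0],[-15,-35,0,0],[-15,-35,0,0],[-10,-35,0,0],[-10,-35,0,0],[-10,-25,0,0]]
  ],
  "hand": -1
}}

```text
clock: 35.25
eef_pos: [0.4781, 0.2925, 0.2287]
tool_rot: [0.993, -0.109, 0.035, 0.034]
ft_force: [0.8, -0.2, 0.2]
grip_width: -0.0001
```

Run:
```python
from h import *
plan(.57,.176,.2,-12,9)
t=cam('top');s=cam('side')
c=np.array([.530,-.0395]);a=np.radians(-12);X=np.array([np.cos(a),np.sin(a)]);Y=np.array([-X[1],X[0]])
for sg in(1,-1):
  for y,z in((.1077,.1045),(.114,.0635),(.175,.09)): print(sg,y,proj(t,[*(c+sg*y*Y),z]).round(1),proj(s,[*(c+sg*y*Y),z]).round(1))
a1=cv2.resize(t['color'][145:235,195:375,::-1],(800,400),interpolation=cv2.INTER_CUBIC)
b1=cv2.resize(s['color'][180:270,220:400,::-1],(400,200),interpolation=cv2.INTER_CUBIC); b2=cv2.resize(s['color'][180:225,265:355,::-1],(400,200),interpolation=cv2.INTER_CUBIC)
cv2.imwrite('pics/c11.png',np.vstack([a1,np.hstack([b1,b2])]))
```

```text
at [0.4781 0.2925 0.2287] yaw -12.4 zaxis [ 0.062 -0.076 -0.995] j [ 34.  21.   7.  76.  -6. 137.] F [ 0.8 -0.2  0.2] w -0.0001 t 35.25
[[12.5, 10.2, 4.8, -0.0], [12.5, 10.2, 4.8, -0.0], [12.5, 10.2, 4.8, -0.0], [12.5, 10.2, 4.8, -0.0], [12.4, 10.2, 4.8, -0.0], [12.4, 10.2, 4.8, -0.0], [12.4, 10.2, 4.8, -0.0], [12.4, 10.2, 4.8, -0.0], [12.4, 10.3, 4.8, -0.0]]
1 0.1077 [259.8 193.5] [282.1 196.3]
1 0.114 [258.3 198.9] [281.7 208.2]
1 0.175 [238.  198.8] [278.7 191.4]
-1 0.1077 [330.  182.2] [295.5 232.3]
-1 0.114 [330.4 187.2] [295.7 247.9]
-1 0.175 [350.8 180.6] [300.5 251.3]
```

View pics/c11.png

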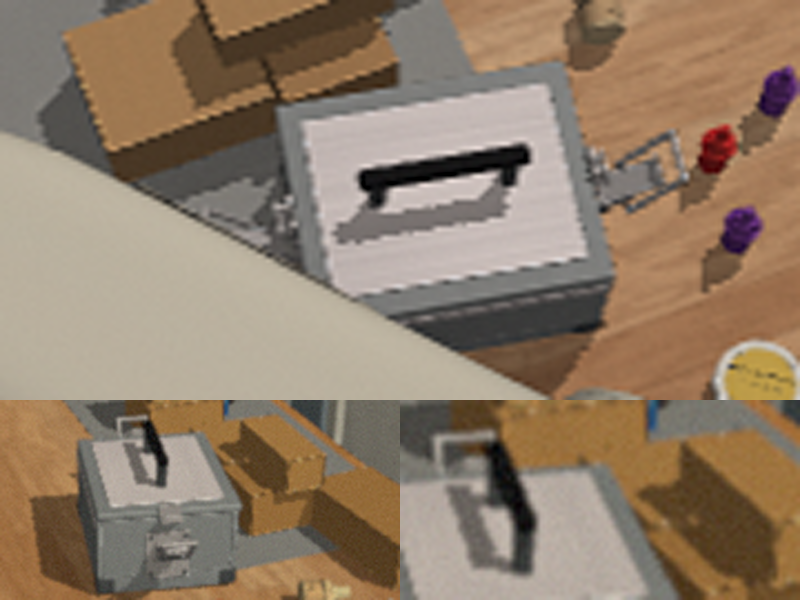

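Run:
```python
from h import *
t=cam('top');s=cam('side')
c=np.array([.530,-.0395]);a=np.radians(-12);X=np.array([np.cos(a),np.sin(a)]);Y=np.array([-X[1],X[0]])
q=lambda x,y:(195+x/4.444,145+y/4.444)
def cf(w): return np.array([(w[:2]-c)@X,(w[:2]-c)@Y,w[2]])
for n,p,z in(("boxbot",(118,183),0),("boxtop?",(108,152),.05),("boxtop?",(108,152),.08),("box r bot",(285,150),0),("right box top",(398,68),.08)): print(n,cf(onz(t,*q(*p),z)).round(3))
# cover centre: corners of top face z=.11
P=[onz(t,*q(*p),.11)[:2] for p in((279,108),(563,64),(613,277),(325,300))]
print("cover corners",[cf(np.r_[p,0]).round(4)[:2].tolist() for p in P])
# bar: ray vs latch circle
for nm,cm,p,sg in(("R",t,q(679,157),-1),("L",s,(280,188),1)):
    best=[]
    for th in np.linspace(0,np.pi/2,181):
        w=[*(c+sg*(.130+.053*np.cos(th))*Y),.0648+.053*np.sin(th)]
        best.append((np.linalg.norm(proj(cm,w)-p),np.degrees(th),sg*(.130+.053*np.cos(th)),w[2],proj(cm,w).round(1)))
    print(nm,p,min(best,key=lambda b:b[0]))
```

```text
boxbot [0.091 0.224 0.   ]
boxtop? [0.093 0.225 0.05 ]
boxtop? [0.079 0.223 0.08 ]
box r bot [0.096 0.098 0.   ]
right box top [0.109 0.012 0.08 ]
cover corners [[0.0775, 0.1013], [0.077, -0.0979], [-0.0832, -0.0978], [-0.0663, 0.0933]]
R (347.7902790279028, 180.32853285328534) (np.float64(1.248747219533473), np.float64(50.5), np.float64(-0.16371214567472148), np.float64(0.10569610291954915), array([348. , 179.1]))
L (280, 188) (np.float64(0.44403071477031414), np.float64(77.0), np.float64(0.14192240588022484), np.float64(0.11644161343361746), array([280.3, 187.7]))
```

```bash
cat >> h.py <<'E'
C=np.array([.530,-.0395]);_a=np.radians(-12);X=np.array([np.cos(_a),np.sin(_a)]);Y=np.array([-X[1],X[0]])
def W(x,y): return C+x*X+y*Y
def case(): 
    p=telemetry.get_obs()["eef_pos"]; d=p[:2]-C; print("case xyz",round(d@X,4),round(d@Y,4),round(p[2],4))
E
python3 - <<'E'
from h import *
case(); plan(*W(0,.208),.2,-12,8)
E
```

```text
case xyz -0.1193 0.3119 0.2287
at [0.4782 0.2904 0.2287] yaw -12.4 zaxis [ 0.061 -0.077 -0.995] j [ 34.  21.   7.  76.  -6. 137.] F [ 0.2 -1.  -0.6] w -0.0001 t 35.45
[[14.7, 12.6, 5.5, -0.1], [14.7, 12.6, 5.5, -0.1], [14.7, 12.6, 5.5, -0.1], [14.7, 12.6, 5.5, -0.1], [14.6, 12.6, 5.5, -0.1], [14.6, 12.6, 5.5, -0.1], [14.6, 12.6, 5.5, -0.1], [14.6, 12.7, 5.5, -0.1]]
```

{"op": "apply_moves", "data": {
  "moves": [
    [[12,10,3,0],[15,13,5,0],[15,13,5,0],[15,13,5,0],[15,13,5,0],[15,13,5,0],[15,13,5,0],[12,11,5,0],[3,2,2,0],[0,0,0,0]]
  ]
}}

```text
clock: 36.45
eef_pos: [0.5796, 0.1369, 0.2053]
tool_rot: [0.991, -0.121, 0.036, 0.037]
ft_force: [-0.4, -0.4, 0.9]
grip_width: 0.0
```

Run:
```python
from h import *
case(); plan(*W(0,.208),.108,-12,8)
```

```text
case xyz 0.0118 0.1829 0.2053
at [0.5796 0.1369 0.2053] yaw -13.7 zaxis [ 0.063 -0.083 -0.995] j [ 16.  24.   8.  72.  -6. 120.] F [-0.4 -0.4  0.9] w 0.0 t 36.45
[[-2.6, -3.9, 11.8, -0.2], [-2.5, -3.9, 11.8, -0.2], [-2.5, -3.9, 11.8, -0.2], [-2.5, -3.9, 11.8, -0.2], [-2.5, -3.9, 11.8, -0.2], [-2.5, -3.9, 11.8, -0.2], [-2.5, -3.9, 11.8, -0.2], [-2.5, -3.9, 11.8, -0.2]]
```

{"op": "apply_moves", "data": {
  "moves": [
    [[-2,-5,0,0],[-2,-6,0,0],[-2,-6,5,-0.5],[-2,-5,12,-0.5],[-2,-2,15,0],[-1,-1,15,0],[0,-1,15,0],[0,-1,14,0],[0,0,8,0],[0,0,0,0]]
  ]
}}

```text
clock: 37.45
eef_pos: [0.5763, 0.168, 0.1112]
tool_rot: [0.993, -0.105, 0.035, 0.037]
ft_force: [0.3, 0.0, 0.3]
grip_width: 0.0002
```

Run:
```python
from h import *
case(); plan(*W(0,.208),.108,-12,5)
```

```text
case xyz 0.0021 0.2126 0.1112
at [0.5763 0.168  0.1112] yaw -11.9 zaxis [ 0.061 -0.081 -0.995] j [ 19.  29.   1.  60.  -6. 121.] F [0.3 0.  0.3] w 0.0002 t 37.45
[[-0.5, 0.9, 0.7, 0.0], [-0.5, 0.9, 0.7, 0.0], [-0.5, 0.9, 0.7, 0.0], [-0.5, 0.9, 0.7, 0.0], [-0.5, 0.9, 0.7, 0.0]]
```

{"op": "apply_moves", "data": {
  "moves": [
    [[-0.5,5,1,0],[-0.5,7,1,0],[0,7,1,0],[0,7,1,0],[0,6,0,0],[0,5,-2,0],[0,5,-2,0],[0,4,-2,0],[0,0,0,0],[0,0,0,0]]
  ]
}}

```text
clock: 38.45
eef_pos: [0.5661, 0.1195, 0.12]
tool_rot: [0.993, -0.105, 0.037, 0.036]
ft_force: [-0.8, 0.3, -0.7]
grip_width: 0.0002
```

Run:
```python
from h import *
case(); plan(*W(0,.126),.124,-12,7)
```

```text
case xyz 0.0023 0.1631 0.12
at [0.5661 0.1195 0.12  ] yaw -11.9 zaxis [ 0.066 -0.08  -0.995] j [ 15.  26.  -3.  59.  -5. 117.] F [-0.8  0.3 -0.7] w 0.0002 t 38.45
[[-0.3, 5.3, -0.3, 0.0], [-0.3, 5.3, -0.3, 0.0], [-0.3, 5.3, -0.3, 0.0], [-0.3, 5.3, -0.3, 0.0], [-0.3, 5.3, -0.3, 0.0], [-0.3, 5.3, -0.3, 0.0], [-0.3, 5.3, -0.3, 0.0]]
```

{"op": "apply_moves", "data": {
  "moves": [
    [[0,4,0,0],[0,5,0,0],[0,5,0,0],[0,5,0,0],[0,5,0,0],[0,5,0,0],[0,5,0,0],[0,3,0,0],[0,0,0,0],[0,0,0,0]]
  ]
}}

```text
clock: 39.45
eef_pos: [0.5585, 0.0833, 0.123]
tool_rot: [0.993, -0.104, 0.038, 0.033]
ft_force: [0.4, 0.2, -0.0]
grip_width: -0.0001
```

Run:
```python
from h import *
case(); plan(*W(0,.22),.2,-12,8)
```

```text
case xyz 0.0023 0.126 0.123
at [0.5585 0.0833 0.123 ] yaw -11.8 zaxis [ 0.068 -0.074 -0.995] j [ 11.  24.  -5.  58.  -5. 113.] F [ 0.4  0.2 -0. ] w -0.0001 t 39.45
[[0.5, -11.2, -10.3, 0.0], [0.5, -11.2, -10.3, 0.0], [0.5, -11.2, -10.3, 0.0], [0.5, -11.2, -10.3, 0.0], [0.5, -11.2, -10.3, 0.0], [0.5, -11.2, -10.3, 0.0], [0.5, -11.2, -10.3, 0.0], [0.5, -11.2, -10.3, 0.0]]
```

{"op": "apply_moves", "data": {
  "moves": [
    [[0,-1,-10,0],[0,-2,-20,0],[0,-5,-20,8],[2,-8,-20,8],[0,-8,-5,8],[0,-6,0,8],[0,-5,0,8],[0,0,0,8],[0,0,0,8],[0,0,0,8]]
  ],
  "hand": 0
}}

```text
clock: 40.45
eef_pos: [0.573, 0.1069, 0.2053]
tool_rot: [0.781, -0.623, 0.05, 0.007]
ft_force: [0.1, -0.1, 0.3]
grip_width: 0.043
```

Run:
```python
from h import *
case(); plan(*W(0,.178),.15,78,8)
s=cam('side'); old=cv2.imread('pics/c11.png')
# left bar candidates
for y,z in((.164,.1057),(.142,.1164),(.108,.115),(.110,.112)): print(y,z,[proj(s,[*W(x,y),z]).round(1).tolist() for x in(-.018,.018)])
g=s['color'].astype(int); print(g[183:206,268:296].sum(2)//3)
```

```text
case xyz 0.0116 0.1522 0.2053
at [0.573  0.1069 0.2053] yaw -77.3 zaxis [ 0.069 -0.072 -0.995] j [ 13.  22.   5.  70.  -5. 180.] F [ 0.1 -0.1  0.3] w 0.043 t 40.45
[[-4.1, 0.3, 6.6, 3.1], [-4.1, 0.5, 6.6, 3.1], [-4.1, 0.8, 6.6, 3.1], [-4.0, 1.0, 6.6, 3.1], [-4.0, 1.2, 6.6, 3.1], [-3.9, 1.4, 6.6, 3.1], [-3.8, 1.6, 6.6, 3.1], [-3.7, 1.8, 6.6, 3.1]]
0.164 0.1057 [[273.2, 188.4], [285.2, 187.7]]
0.142 0.1164 [[274.2, 188.1], [286.4, 187.4]]
0.108 0.115 [[275.9, 193.3], [288.3, 192.5]]
0.11 0.112 [[275.8, 193.9], [288.2, 193.2]]
[[ 72  69  71  66  71  73  74  66  65  64  64  62  55  61  62  62  59  66
   87 105 118 109  93  92  95 109 113 115]
 [ 67  68  73  67  73  68  71  70  63  61  62  62  60  60  61  55  61  60
   66  78 103 111 103 103 107 107 107 112]
 [ 67  72  69  74  66  72  71  70  70  64  65  61  60  60  65  62  66  52
   55  73 110 112 111 106 110 113 107 113]
 [ 70  73  67  68  68  71  68  71  65  59  63  66  56  62  67  58  60  58
   63  75 114 119 108 109 111 108 113 117]
 [ 70  73  68  68  67  69  69  69  64  61  55  59  67  55  61  58  66  64
   63  79 115 114 109 113 11
[... 1421 characters left out ...]
169 169 171 166 166 169 165 127 103  99  99 101 111 157 173 163 122  69
   61  37  28  17  22   8  55 122 160 175]
 [172 171 168 165 170 169 168 153 117  96  97  99 109 120 124 121 100  68
   57  46  21  11  12  12  42 100 158 175]
 [170 167 168 166 168 168 170 161 120 102  96 102  96 102 102  96  77  58
   57  48  33  18  11  19  32  74 134 171]
 [169 169 168 166 172 168 169 165 131 103  95 102 102  99 105 112  99  71
   57  60  58  33  18   6  10  47 111 166]
 [170 168 171 166 168 170 174 169 158 115 101  99 102  98 117 150 155 123
   99 112 114  76  38   8  16  24  87 151]
 [170 172 174 170 171 166 170 174 163 129 102  98 102 102 118 155 175 165
  169 167 165 113  46  17  14  15  57 121]]
```

{"op": "apply_moves", "data": {
  "moves": [
    [[-2,1,0,-8.5],[-2,1,0,-8.5],[-2,1,0,-8.5],[0,0,0,-8.5],[0,0,0,-8.5],[0,0,0,-8.5],[0,0,0,-8.5],[0,0,0,-8.5],[0,0,0,-8.5],[0,0,0,-8.5]]
  ]
}}

```text
clock: 41.5
eef_pos: [0.5676, 0.1063, 0.2098]
tool_rot: [0.995, 0.079, 0.032, 0.043]
ft_force: [0.3, 0.7, 0.3]
grip_width: 0.0429
```

{"op": "apply_moves", "data": {
  "moves": [
    [[0,0,0,-8.5],[0,0,0,-8.5],[0,0,0,-8.5],[0,0,0,-8.5],[0,0,0,-8.5],[0,0,0,-8.5],[0,0,0,-8.5],[0,0,0,-6],[0,0,0,0],[0,0,0,0]]
  ]
}}

```text
clock: 42.5
eef_pos: [0.5666, 0.1051, 0.2146]
tool_rot: [0.79, 0.61, 0.002, 0.057]
ft_force: [0.7, -0.6, -0.4]
grip_width: 0.0426
```

Run:
```python
from h import *
case(); plan(*W(0,.177),.12,78,9)
```

```text
case xyz 0.0058 0.149 0.2146
at [0.5666 0.1051 0.2146] yaw 75.2 zaxis [ 0.072 -0.088 -0.993] j [13. 21.  5. 71. -6. 28.] F [ 0.7 -0.6 -0.4] w 0.0426 t 42.5
[[3.8, -1.7, 10.2, -0.3], [3.8, -1.7, 10.2, -0.3], [3.8, -1.7, 10.2, -0.3], [3.8, -1.7, 10.2, -0.3], [3.8, -1.7, 10.2, -0.3], [3.8, -1.6, 10.2, -0.3], [3.8, -1.6, 10.2, -0.3], [3.8, -1.6, 10.2, -0.3], [3.8, -1.6, 10.2, -0.3]]
```

{"op": "apply_moves", "data": {
  "moves": [
    [[4,-1.5,6,0],[6,-2,10,-0.5],[6,-2,12,-0.5],[6,-2,12,-0.5],[6,-2,12,-0.5],[3,-2,12,-0.5],[2,-2,12,-0.5],[1,-1,10,0],[0,0,4,0],[0,0,0,0]]
  ]
}}

```text
clock: 43.5
eef_pos: [0.5644, 0.1369, 0.1092]
tool_rot: [0.773, 0.632, -0.003, 0.056]
ft_force: [0.1, -0.0, 1.2]
grip_width: 0.0427
```

Run:
```python
from h import *
case(); plan(*W(0,.177),.05,78,9)
```

```text
case xyz -0.003 0.1797 0.1092
at [0.5644 0.1369 0.1092] yaw 78.3 zaxis [ 0.065 -0.09  -0.994] j [17. 27. -3. 58. -6. 28.] F [ 0.1 -0.   1.2] w 0.0427 t 43.5
[[0.2, -0.2, 6.6, 0.0], [0.2, -0.2, 6.6, 0.0], [0.2, -0.2, 6.6, 0.0], [0.2, -0.2, 6.6, 0.0], [0.2, -0.2, 6.6, 0.0], [0.2, -0.2, 6.6, 0.0], [0.2, -0.2, 6.6, 0.0], [0.2, -0.2, 6.6, 0.0], [0.2, -0.2, 6.6, 0.0]]
```

{"op": "apply_moves", "data": {
  "moves": [
    [[0,0,5,0],[0,0,5,0],[0,0,5,0],[0,0,5,0],[0,0,5,0],[0,0,5,0],[0,0,5,0],[0,0,5,0],[0,0,0,0],[0,0,0,0]]
  ]
}}

```text
clock: 44.5
eef_pos: [0.5702, 0.14, 0.0774]
tool_rot: [0.773, 0.633, 0.006, 0.053]
ft_force: [0.6, 0.2, 0.4]
grip_width: 0.0425
```

Run:
```python
from h import *
case(); plan(*W(0,.177),.05,78,4)
```

```text
case xyz 0.002 0.1839 0.0774
at [0.5702 0.14   0.0774] yaw 78.5 zaxis [ 0.076 -0.074 -0.994] j [16. 29. -5. 53. -5. 28.] F [0.6 0.2 0.4] w 0.0425 t 44.5
[[-1.3, -1.1, 6.9, 0.1], [-1.3, -1.1, 6.9, 0.1], [-1.3, -1.1, 6.9, 0.1], [-1.3, -1.1, 6.9, 0.1]]
```

{"op": "apply_moves", "data": {
  "moves": [
    [[-3,0,2,0],[-3,0,3,0],[-3,0,5,0],[-2,0,6,0],[-1,0,6,0],[0,0,6,0],[0,0,6,0],[0,0,6,0],[0,0,0,0],[0,0,0,0]]
  ]
}}

```text
clock: 45.5
eef_pos: [0.5789, 0.132, 0.0496]
tool_rot: [0.772, 0.633, 0.02, 0.053]
ft_force: [0.1, 0.6, 0.5]
grip_width: 0.0425
```

Run:
```python
from h import *
case(); plan(*W(0,.165),.04,78,4)
```

```text
case xyz 0.0122 0.1779 0.0496
at [0.5789 0.132  0.0496] yaw 78.6 zaxis [ 0.098 -0.056 -0.994] j [15. 30. -7. 48. -5. 26.] F [0.1 0.6 0.5] w 0.0425 t 45.5
[[-3.1, -3.3, 2.2, 0.2], [-3.1, -3.3, 2.2, 0.2], [-3.1, -3.3, 2.2, 0.2], [-3.1, -3.3, 2.2, 0.2]]
```

{"op": "apply_moves", "data": {
  "moves": [
    [[0,-4,0,0],[0,-4,0,0],[-2,-4,2,0],[-3,-1,3,0],[-3,0,4,0],[-3,0,4,0],[-3,0,3,0],[-3,0,2,0],[0,0,0,0],[0,0,0,0]]
  ]
}}

```text
clock: 46.5
eef_pos: [0.5721, 0.1352, 0.0416]
tool_rot: [0.768, 0.638, 0.041, 0.047]
ft_force: [0.9, 0.6, 0.3]
grip_width: 0.0427
```

Run:
```python
from h import *
case(); plan(*W(0,.150),.035,78,4)
s=cam('side');t=cam('top')
```

```text
case xyz 0.0048 0.1796 0.0416
at [0.5721 0.1352 0.0416] yaw 79.5 zaxis [ 0.123 -0.021 -0.992] j [ 15.  29. -11.  43.  -3.  25.] F [0.9 0.6 0.3] w 0.0427 t 46.5
[[-7.4, -1.6, 1.5, 0.4], [-7.4, -1.5, 1.5, 0.4], [-7.4, -1.5, 1.5, 0.4], [-7.4, -1.4, 1.5, 0.4]]
```

{"op": "apply_moves", "data": {
  "moves": [
    [[-6,-1,0,0],[-8,-1,0,0],[-8,0,0,0],[-8,0,0,0],[-8,0,0,0],[-8,0,0,0],[-8,0,0,0],[-8,0,0,0],[0,0,0,0],[0,0,0,0]]
  ]
}}

```text
clock: 47.6
eef_pos: [0.5728, 0.1444, 0.0526]
tool_rot: [0.748, 0.657, 0.097, 0.004]
ft_force: [-0.2, -0.9, -0.1]
grip_width: 0.0426
```

Run:
```python
from h import *
case(); plan(*W(0,.150),.035,78,4); print(st()['ft_torque'])
```

```text
case xyz 0.0037 0.1888 0.0526
at [0.5728 0.1444 0.0526] yaw 83.1 zaxis [ 0.15   0.121 -0.981] j [ 12.  27. -14.  40.   5.  20.] F [-0.2 -0.9 -0.1] w 0.0426 t 47.6
[[-10.1, -2.2, 2.8, 1.3], [-10.1, -1.9, 2.8, 1.3], [-10.2, -1.7, 2.8, 1.3], [-10.2, -1.5, 2.8, 1.3]]
[-0.08774533  0.16803927  0.02503481]
```

{"op": "apply_moves", "data": {
  "moves": [
    [[4,0,-3,0],[4,0,-8,0],[3,0,-15,0],[3,0,-20,0],[3,0,-25,0],[3,0,-25,0],[3,0,-25,0],[2,0,-25,0],[0,0,-20,0],[0,0,-10,0]]
  ]
}}

```text
clock: 48.6
eef_pos: [0.5452, 0.1408, 0.233]
tool_rot: [0.752, 0.653, 0.088, 0.004]
ft_force: [0.2, 0.6, 0.6]
grip_width: 0.0428
```

Run:
```python
from h import *
case(); plan(.40,-.25,.25,78,20)
```

```text
case xyz -0.0227 0.1795 0.233
at [0.5452 0.1408 0.233 ] yaw 82.3 zaxis [ 0.137  0.109 -0.985] j [12. 15. -2. 65.  4. 21.] F [0.2 0.6 0.6] w 0.0428 t 48.6
[[-20.1, -4.1, -4.0, 0.2], [-20.1, -4.1, -4.0, 0.2], [-20.1, -4.0, -4.0, 0.2], [-20.1, -3.9, -4.0, 0.2], [-20.1, -3.8, -4.0, 0.2], [-20.1, -3.8, -4.0, 0.2], [-20.1, -3.7, -4.0, 0.2], [-20.2, -3.6, -4.0, 0.2], [-20.2, -3.5, -4.0, 0.2], [-20.2, -3.5, -4.0, 0.2], [-20.2, -3.4, -4.0, 0.2], [-20.2, -3.3, -4.0, 0.2], [-20.2, -3.2, -4.0, 0.2], [-20.2, -3.1, -4.0, 0.2], [-20.3, -3.1, -4.0, 0.2], [-20.3, -3.0, -4.0, 0.2], [-20.3, -2.9, -4.0, 0.2], [-20.3, -2.8, -4.0, 0.2], [-20.3, -2.8, -4.0, 0.2], [-20.3, -2.7, -4.0, 0.2]]
```

Run:
```python
from h import *
plan(.25,.18,.26,None,9)
```

```text
at [0.5452 0.1408 0.233 ] yaw 82.3 zaxis [ 0.137  0.109 -0.985] j [12. 15. -2. 65.  4. 21.] F [0.2 0.6 0.6] w 0.0428 t 48.6
[[0.3, -32.5, -7.0, 0.0], [0.3, -32.5, -7.0, 0.0], [0.3, -32.5, -7.0, 0.0], [0.3, -32.5, -7.0, 0.0], [0.3, -32.5, -7.0, 0.0], [0.3, -32.5, -7.0, 0.0], [0.3, -32.5, -7.0, 0.0], [0.3, -32.5, -7.0, 0.0], [0.3, -32.5, -7.0, 0.0]]
```

{"op": "apply_moves", "data": {
  "moves": [
    [[0,-20,-7,0],[0,-32,-7,0],[0,-32,-7,0],[0,-32,-7,0],[0,-32,-7,0],[0,-32,-7,0],[0,-32,-7,0],[0,-30,-7,0],[0,-20,-5,0],[0,-10,0,0]]
  ]
}}

```text
clock: 49.6
eef_pos: [0.2601, 0.1705, 0.2593]
tool_rot: [0.757, 0.648, 0.086, 0.005]
ft_force: [1.5, 0.2, -0.1]
grip_width: 0.0428
```

Run:
```python
from h import *
plan(.15,.12,.26,None,10)
```

```text
at [0.2601 0.1705 0.2593] yaw 81.6 zaxis [ 0.136  0.103 -0.985] j [ 33. -16. -28.  68.   1.  41.] F [ 1.5  0.2 -0.1] w 0.0428 t 49.6
[[-6.5, -10.0, -2.1, 0.0], [-6.5, -10.0, -2.1, 0.0], [-6.5, -10.0, -2.1, 0.0], [-6.5, -10.0, -2.1, 0.0], [-6.5, -10.0, -2.1, 0.0], [-6.5, -10.0, -2.1, 0.0], [-6.5, -10.0, -2.1, 0.0], [-6.5, -10.0, -2.1, 0.0], [-6.5, -10.0, -2.1, 0.0], [-6.5, -10.0, -2.1, 0.0]]
```

Run:
```python
from h import *
t=cam('top');s=cam('side')
r=lambda i,w,h:cv2.resize(i[:,:,::-1],(w,h),interpolation=cv2.INTER_CUBIC)
A=r(t['color'][172:222,222:272],400,400); B=r(t['color'][155:205,315:365],400,400)
D=r(s['color'][172:212,262:312],400,200); E=r(s['color'][225:265,270:320],400,200)
cv2.imwrite('pics/c12.png',np.vstack([np.hstack([A,B]),np.hstack([D,E])[:, :]]))
```

```text
(no output)
```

View pics/c12.png

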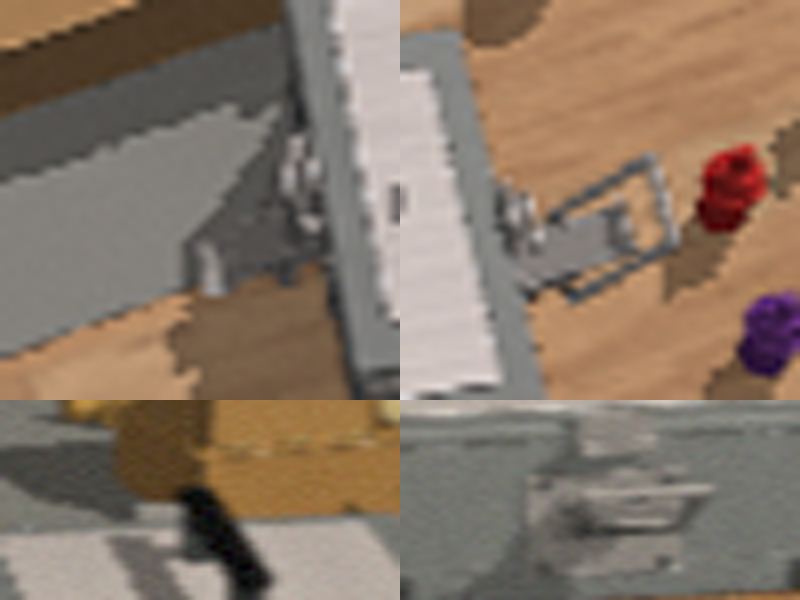

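Run:
```python
from h import *
t=cam('top')
for sg,p in((1,(222+207/8,172+267/8)),(-1,(315+222/8,155+228/8))):
    print(sg,p)
    for a in np.arange(.3,2.2,.15):
        o=.114+.044*np.sin(a)+.004*(-np.cos(a))*-1; z=.0635-.044*np.cos(a)+.004*np.sin(a)
        w=[*W(0,sg*(.114+.044*np.sin(a)+.004*np.cos(a))),z]; print(round(a,2),proj(t,w).round(1),np.round(sg*(.114+.044*np.sin(a)+.004*np.cos(a)),3),round(z,3))
```

```text
1 (247.875, 205.375)
0.3 [253.6 204.5] 0.131 0.023
0.45 [251.7 204.5] 0.137 0.026
0.6 [249.9 204.3] 0.142 0.029
0.75 [248.3 204. ] 0.147 0.034
0.9 [246.9 203.6] 0.151 0.039
1.05 [245.8 203.1] 0.154 0.045
1.2 [244.9 202.5] 0.156 0.051
1.35 [244.4 201.8] 0.158 0.058
1.5 [244.1 201. ] 0.158 0.064
1.65 [244.1 200.2] 0.158 0.071
1.8 [244.5 199.4] 0.156 0.077
1.95 [245.2 198.5] 0.153 0.084
2.1 [246.2 197.6] 0.15 0.089
-1 (342.75, 183.5)
0.3 [334.  191.4] -0.131 0.023
0.45 [336.  190.8] -0.137 0.026
0.6 [337.8 190.1] -0.142 0.029
0.75 [339.4 189.3] -0.147 0.034
0.9 [340.9 188.4] -0.151 0.039
1.05 [342.1 187.5] -0.154 0.045
1.2 [343.1 186.6] -0.156 0.051
1.35 [343.8 185.7] -0.158 0.058
1.5 [344.3 184.9] -0.158 0.064
1.65 [344.4 184.1] -0.158 0.071
1.8 [344.2 183.3] -0.156 0.077
1.95 [343.7 182.6] -0.153 0.084
2.1 [342.8 182. ] -0.15 0.089
```

Run:
```python
from h import *
print(W(0,-.208)); plan(*W(0,-.208),.24,-12,17,False)
```

```text
[ 0.48675437 -0.2429547 ]
at [0.2616 0.1709 0.2591] yaw 81.6 zaxis [ 0.137  0.103 -0.985] j [ 32. -16. -28.  68.   1.  41.] F [ 1.2 -0.8  0.2] w 0.0431 t 49.75
[[-22.1, 16.7, 0.4, 5.5], [-20.4, 18.8, 0.4, 5.5], [-18.5, 20.6, 0.4, 5.5], [-16.5, 22.3, 0.4, 5.5], [-14.2, 23.8, 0.4, 5.5], [-11.9, 25.1, 0.4, 5.5], [-9.4, 26.1, 0.4, 5.5], [-6.9, 26.9, 0.4, 5.5], [-4.3, 27.4, 0.4, 5.5], [-1.6, 27.7, 0.4, 5.5], [1.0, 27.7, 0.4, 5.5], [3.7, 27.5, 0.4, 5.5], [6.3, 27.0, 0.4, 5.5], [8.9, 26.3, 0.4, 5.5], [11.4, 25.3, 0.4, 5.5], [13.7, 24.1, 0.4, 5.5], [16.0, 22.7, 0.4, 5.5]]
```

{"op": "apply_moves", "data": {
  "moves": [
    [[-22,17,0,5.5],[-20,19,0,5.5],[-18,21,0,5.5],[-16,22,0,5.5],[-14,24,0,5.5],[-12,25,0,5.5],[-9,26,0,5.5],[-7,27,0,5.5],[-4,27,0,5.5],[-2,28,0,5.5]]
  ],
  "hand": -1
}}

```text
clock: 50.75
eef_pos: [0.4056, -0.087, 0.2489]
tool_rot: [0.975, 0.206, 0.079, -0.036]
ft_force: [0.6, 0.5, 0.6]
grip_width: -0.0
```

Run:
```python
from h import *
plan(*W(0,-.208),.22,-12,9,False)
```

```text
at [ 0.4056 -0.087   0.2489] yaw 23.7 zaxis [ 0.139  0.102 -0.985] j [-18.  -1. -17.  68.   8.  49.] F [0.6 0.5 0.6] w -0.0 t 50.75
[[0.7, 19.6, 2.6, 4.0], [2.1, 19.5, 2.6, 4.0], [3.4, 19.3, 2.6, 4.0], [4.8, 19.0, 2.6, 4.0], [6.1, 18.7, 2.6, 4.0], [7.3, 18.2, 2.6, 4.0], [8.6, 17.6, 2.6, 4.0], [9.8, 17.0, 2.6, 4.0], [10.9, 16.3, 2.6, 4.0]]
```

{"op": "apply_moves", "data": {
  "moves": [
    [[0,18,2,4],[2,19,3,4],[3,19,3,4],[5,19,3,4],[6,19,3,4],[7,18,3,4],[8,17,3,4],[9,15,3,4],[6,8,2,3],[0,0,0,0]]
  ]
}}

```text
clock: 51.75
eef_pos: [0.4853, -0.2568, 0.2057]
tool_rot: [0.989, -0.121, 0.06, -0.057]
ft_force: [-0.4, 0.1, -0.4]
grip_width: 0.0
```

Run:
```python
from h import *
case(); plan(*W(0,-.212),.108,-12,8,False)
```

```text
case xyz 0.0014 -0.2219 0.2057
at [ 0.4853 -0.2568  0.2057] yaw -14.3 zaxis [ 0.133  0.098 -0.986] j [-33.  18.  -1.  67.   9.  72.] F [-0.4  0.1 -0.4] w 0.0 t 51.75
[[-1.5, 0.3, 12.2, -0.3], [-1.5, 0.3, 12.2, -0.3], [-1.5, 0.3, 12.2, -0.3], [-1.5, 0.3, 12.2, -0.3], [-1.5, 0.3, 12.2, -0.3], [-1.5, 0.3, 12.2, -0.3], [-1.5, 0.3, 12.2, -0.3], [-1.5, 0.3, 12.2, -0.3]]
```

{"op": "apply_moves", "data": {
  "moves": [
    [[-1.5,0,10,0],[-1.5,0.5,12,-0.5],[-1.5,0.5,13,-0.5],[-1.5,0.5,13,-0.5],[-1.5,0.5,13,-0.5],[-1.5,0.5,13,0],[-1.5,0,12,0],[-1,0,8,0],[0,0,2,0],[0,0,0,0]]
  ]
}}

```text
clock: 52.75
eef_pos: [0.4824, -0.2447, 0.0979]
tool_rot: [0.992, -0.099, 0.057, -0.057]
ft_force: [-0.0, 1.0, 0.4]
grip_width: -0.0005
```

Run:
```python
from h import *
case(); plan(*W(0,-.175),.108,-12,5,False)
plan(*W(0,-.126),.124,-12,5,False)
```

```text
case xyz -0.0039 -0.2106 0.0979
at [ 0.4824 -0.2447  0.0979] yaw -11.7 zaxis [ 0.125  0.103 -0.987] j [-32.  23. -12.  53.   9.  70.] F [-0.   1.   0.4] w -0.0005 t 52.75
[[1.0, -7.3, -1.0, 0.1], [1.0, -7.3, -1.0, 0.1], [1.0, -7.3, -1.0, 0.1], [1.0, -7.3, -1.0, 0.1], [1.0, -7.3, -1.0, 0.1]]
at [ 0.4824 -0.2447  0.0979] yaw -11.7 zaxis [ 0.125  0.103 -0.987] j [-32.  23. -12.  53.   9.  70.] F [-0.   1.   0.4] w -0.0005 t 52.75
[[1.4, -17.4, -2.9, 0.1], [1.4, -17.4, -2.9, 0.1], [1.4, -17.4, -2.9, 0.1], [1.3, -17.4, -2.9, 0.1], [1.3, -17.4, -2.9, 0.1]]
```

{"op": "apply_moves", "data": {
  "moves": [
    [[1,-6,-2,0],[1,-7,-2,0],[1,-7,-1,0],[1,-7,-1,0],[0,-6,-1,0],[0,-5,-2,0],[0,-5,-2,0],[0,-4,-1,0],[0,0,0,0],[0,0,0,0]]
  ]
}}

```text
clock: 53.75
eef_pos: [0.4967, -0.1973, 0.1209]
tool_rot: [0.992, -0.098, 0.06, -0.056]
ft_force: [-0.0, 0.2, -0.2]
grip_width: 0.0
```

Run:
```python
from h import *
case(); plan(*W(0,-.124),.125,-12,7,False)
```

```text
case xyz 0.0002 -0.1613 0.1209
at [ 0.4967 -0.1973  0.1209] yaw -11.6 zaxis [ 0.131  0.1   -0.986] j [-26.  20. -12.  54.   8.  75.] F [-0.   0.2 -0.2] w 0.0 t 53.75
[[0.1, -5.4, 0.1, 0.1], [0.1, -5.4, 0.1, 0.1], [0.1, -5.4, 0.1, 0.1], [0.0, -5.4, 0.1, 0.1], [0.0, -5.4, 0.1, 0.1], [0.0, -5.4, 0.1, 0.1], [0.0, -5.4, 0.1, 0.1]]
```

{"op": "apply_moves", "data": {
  "moves": [
    [[0,-4,0,0],[0,-5,0,0],[0,-5,0,0],[0,-5,0,0],[0,-5,0,0],[0,-5,0,0],[0,-5,0,0],[0,-3,0,0],[0,0,0,0],[0,0,0,0]]
  ]
}}

```text
clock: 54.75
eef_pos: [0.5039, -0.1579, 0.1253]
tool_rot: [0.992, -0.098, 0.06, -0.057]
ft_force: [0.3, 0.3, 0.5]
grip_width: 0.0003
```

{"op": "apply_moves", "data": {
  "moves": [
    [[0,1,-10,0],[0,3,-15,0],[0,5,-15,0],[0,6,-15,0],[0,6,-5,0],[0,6,0,0],[0,6,0,0],[0,4,0,0],[0,0,0,0],[0,0,0,0]]
  ]
}}

```text
clock: 55.75
eef_pos: [0.487, -0.2037, 0.1822]
tool_rot: [0.992, -0.099, 0.059, -0.057]
ft_force: [0.2, -0.2, -1.5]
grip_width: -0.0004
```

Run:
```python
from h import *
case(); plan(*W(0,-.152),.12,-12,7,False)
s=cam('side')
for y,z in((-.164,.1057),(-.109,.114)): print(y,[proj(s,[*W(x,y),z]).round(1).tolist() for x in(-.018,.018)])
g=s['color'].astype(int).sum(2)//3; print(g[222:258,284:310:1])
```

```text
case xyz -0.008 -0.1695 0.1822
at [ 0.487  -0.2037  0.1822] yaw -11.8 zaxis [ 0.128  0.101 -0.987] j [-27.  16.  -7.  63.   9.  74.] F [ 0.2 -0.2 -1.5] w -0.0004 t 55.75
[[0.2, -1.4, 9.2, 0.0], [0.2, -1.4, 9.2, 0.0], [0.2, -1.4, 9.2, 0.0], [0.2, -1.4, 9.2, 0.0], [0.2, -1.4, 9.2, 0.0], [0.2, -1.4, 9.2, 0.0], [0.2, -1.4, 9.2, 0.0]]
-0.164 [[292.3, 243.8], [307.2, 242.7]]
-0.109 [[288.5, 229.7], [302.9, 228.7]]
[[177 175 174 175 179 177 173 179 179 163 120  96 100 122 106  74 111 133
  153 170 178 173 173 176 176 170]
 [173 173 175 172 177 179 175 175 179 175 166 156 126 121 109  74 106 135
  157 176 177 177 174 177 175 175]
 [173 176 170 174 173 174 172 179 178 177 180 170 141 134 134 121 147 171
  181 185 185 176 177 175 170 159]
 [181 179 180 181 185 187 182 179 178 175 173 158 148 150 160 167 170 192
  203 195 185 175 171 165 149 140]
 [173 177 184 187 198 196 185 180 173 169 160 137 125 130 135 129 130 139
  148 148 146 139 137 132 124 123]
 [132 139 133 144 146 146 140 145 158 160 159 147 137 142 135 122 121 121
  128 124 118 123 118 124 120 129]
 [113 115 115 117 120 119 124 134 
[... 2536 characters left out ...]
70  73  89
   96 100 107 108 109 119 115 116]
 [ 96  87 102 106 102 104 113  86  69  79  84  86  83 105 118 124 122 128
  125 129 124 118 112 118 119 121]
 [ 96  86  99 104 100  99 102 103  98  99 102 101 105 124 135 133 137 139
  137 136 138 119 115 116 114 114]
 [ 87  89 100 104 107 102 101 100 103 100 103 106 113 129 139 133 134 133
  138 139 134 121 114 119 114 114]
 [ 87  90  99 103 106 104 101 104 103 103 101 109 128 129 133 130 132 137
  133 129 133 125 121 117 115 120]
 [ 89  90  96 102  98  99 103 103 103 104 113 127 135 136 137 129 135 130
  103 106 122 128 126 121 122 120]
 [ 91  94  95  86  89  96 104 104 103 102 110 133 141 132 133 132 136 127
   84  90 127 129 120 119 117 120]]
```

{"op": "apply_moves", "data": {
  "moves": [
    [[1,0,5,0],[1,-1,8,0],[1,0.5,10,0],[1,0.5,10,0],[0,0.5,10,0],[0,0.5,10,0],[0,0.5,8,0],[0,0,3,0],[0,0,0,0],[0,0,0,0]]
  ]
}}

```text
clock: 56.8
eef_pos: [0.4987, -0.1971, 0.1111]
tool_rot: [0.992, -0.098, 0.056, -0.058]
ft_force: [-0.2, 0.3, -0.0]
grip_width: 0.0001
```

Run:
```python
from h import *
case(); plan(*W(-.002,-.152),.07,-12,7,False)
```

```text
case xyz 0.0021 -0.1607 0.1111
at [ 0.4987 -0.1971  0.1111] yaw -11.6 zaxis [ 0.123  0.103 -0.987] j [-26.  21. -12.  53.   8.  75.] F [-0.2  0.3 -0. ] w 0.0001 t 56.8
[[-1.2, -0.5, 5.9, 0.1], [-1.2, -0.5, 5.9, 0.1], [-1.2, -0.5, 5.9, 0.1], [-1.2, -0.5, 5.9, 0.1], [-1.2, -0.5, 5.9, 0.1], [-1.2, -0.5, 5.9, 0.1], [-1.2, -0.5, 5.9, 0.1]]
```

{"op": "apply_moves", "data": {
  "moves": [
    [[-1,-3,0,0],[-1,-3,2,0],[-1,-2,5,0],[-1,0,6,0],[0,0,6,0],[0,0,6,0],[0,0,6,0],[0,0,6,0],[0,0,6,0],[0,0,6,0]]
  ]
}}

```text
clock: 57.8
eef_pos: [0.5023, -0.1888, 0.0678]
tool_rot: [0.992, -0.1, 0.059, -0.051]
ft_force: [-3.0, 1.1, 10.0]
grip_width: 0.0004
```

Run:
```python
from h import *
case(); plan(*W(-.002,-.145),.06,-12,5,False)
```

```text
case xyz 0.0039 -0.1518 0.0678
at [ 0.5023 -0.1888  0.0678] yaw -11.9 zaxis [ 0.128  0.088 -0.988] j [-25.  23. -16.  46.   8.  77.] F [-3.   1.1 10. ] w 0.0004 t 57.8
[[-1.3, -1.2, 1.6, 0.0], [-1.3, -1.2, 1.6, 0.0], [-1.3, -1.2, 1.6, 0.0], [-1.3, -1.2, 1.6, 0.0], [-1.3, -1.2, 1.6, 0.0]]
```

{"op": "apply_moves", "data": {
  "moves": [
    [[-2,-3,5,0],[-2,-4,4,0],[-2,-5,3,0],[-1,-6,3,0],[0,-6,2,0],[0,-6,2,0],[0,-6,2,0],[0,-6,2,0],[0,-6,2,0],[0,-6,2,0]]
  ]
}}

```text
clock: 58.8
eef_pos: [0.5079, -0.1638, 0.0473]
tool_rot: [0.992, -0.113, 0.062, -0.014]
ft_force: [-5.3, -14.1, 5.3]
grip_width: -0.0
```

Run:
```python
from h import *
case(); plan(*W(-.002,-.130),.06,-12,5,False); print(st()['ft_force']@np.r_[Y,0])
```

```text
case xyz 0.0042 -0.1262 0.0473
at [ 0.5079 -0.1638  0.0473] yaw -13.1 zaxis [ 0.125  0.014 -0.992] j [-20.  24. -19.  41.   3.  84.] F [ -5.3 -14.1   5.3] w -0.0 t 58.8
[[-0.9, 0.7, -2.7, -0.2], [-0.9, 0.7, -2.7, -0.2], [-0.9, 0.7, -2.7, -0.2], [-0.9, 0.7, -2.7, -0.2], [-0.9, 0.7, -2.7, -0.2]]
-14.860092994057272
```

{"op": "apply_moves", "data": {
  "moves": [
    [[0,5,-1,0],[0,6,-3,0],[0,6,-8,0],[0,6,-15,0],[0,6,-20,0],[0,6,-20,0],[0,6,-20,0],[0,8,-10,0],[-10,10,0,0],[-20,15,0,0]]
  ]
}}

```text
clock: 59.8
eef_pos: [0.4487, -0.2348, 0.1411]
tool_rot: [0.992, -0.111, 0.062, -0.015]
ft_force: [-0.1, -0.6, -0.4]
grip_width: 0.0
```

```bash
cat > asc.py <<'E'
from h import *
def asc(c,x0,y0,x1,y1,k=1):
    g=cv2.cvtColor(c['color'],cv2.COLOR_RGB2GRAY)[y0:y1,x0:x1]
    r=" .:-=+*#%@"
    print("   "+str(x0))
    for i,row in enumerate(g): print(y0+i,"".join(r[min(9,int(v)//20)]*2 for v in row))
E
python3 - <<'E'
from asc import *
case(); plan(*W(0,-.25),.2,-12,5,False)
s=cam('side')
for a in(0,.15,.3,.5,.8,1.2,2.):
    w=[*W(0,-(.114+.044*np.sin(a)+.004*np.cos(a))),.0635-.044*np.cos(a)+.004*np.sin(a)]; print(a,proj(s,w).round(1))
print("bar seat",proj(s,[*W(0,-.1077),.1045]))
asc(s,276,222,318,272)
E
```

```text
case xyz -0.039 -0.208 0.1411
at [ 0.4487 -0.2348  0.1411] yaw -12.9 zaxis [ 0.127  0.017 -0.992] j [-30.  15. -16.  54.   4.  73.] F [-0.1 -0.6 -0.4] w 0.0 t 59.8
[[9.3, 7.8, -11.1, -0.2], [9.3, 7.8, -11.1, -0.2], [9.2, 7.9, -11.1, -0.2], [9.2, 7.9, -11.1, -0.2], [9.2, 7.9, -11.1, -0.2]]
0 [295.6 263.6]
0.15 [296.1 264.7]
0.3 [296.6 265.3]
0.5 [297.2 265.6]
0.8 [298.  264.7]
1.2 [298.7 261.1]
2.0 [298.7 248.1]
bar seat [295.51477656 232.3018482 ]
   276
222 ++==::......::==##%%==....::....::++**==::................::++%%@@@@@@@@%%%%@@%%@@%%
223 %%##==......::++%%@@++..........::==--::..........::....::++##%%@@%%%%%%@@@@@@@@@@@@
224 @@%%++::......==%%%%++..........::::::  ..  ............==##@@%%%%##%%%%@@@@@@@@@@@@
225 @@@@++::......==##%%++::..............................--**%%%%%%##********##########
226 %%%%**::......--**%%++....  ....................::..::==**####********++****++******
227 ==++==::........==**==::..........................::--++****************************
228 ..........  ....--++==::........::................--++********####**################
229 ......  ......
[... 3108 characters left out ...]
*++++++++++==============++##******########++==++++++++++++++++**++**********
265 ++++++++++++++======----====--==++####**********++**************##############******
266 ========++++++==--------====--==**##**##**####********************##############****
267 ++++++**********==========--========++**########**####************##############****
268 ********####**********======----========******##**##########********########**##****
269 **********####********++==++++++==++++==++************######********##########******
270 ************####**********######**********##************##########******######****++
271 **********##**************######################******##**####**####****########**==
```

Run:
```python
from asc import *
t=cam('top')
for sg in(1,-1):
  print("seat",proj(t,[*W(0,sg*.1077),.1045]).round(1),"cover edge",proj(t,[*W(0,sg*.102),.11]).round(1))
  for a in(0,.15,.3,.5,.8):
    w=[*W(0,sg*(.114+.044*np.sin(a)+.004*np.cos(a))),.0635-.044*np.cos(a)+.004*np.sin(a)]; print(a,proj(t,w).round(1))
asc(t,318,172,354,206)
asc(t,238,182,274,214)
```

```text
seat [259.8 193.5] cover edge [261.6 192.4]
0 [257.6 204.2]
0.15 [255.5 204.4]
0.3 [253.6 204.5]
0.5 [251.1 204.4]
0.8 [247.8 203.9]
seat [330.  182.2] cover edge [328.3 181.7]
0 [330.  192.5]
0.15 [332. 192.]
0.3 [334.  191.4]
0.5 [336.6 190.6]
0.8 [339.9 189. ]
   318
172 @@@@%%**################################################################
173 @@@@@@**######****################%%%%##############################%%%%
174 @@@@@@########****##############################################%%%%%%##
175 @@@@@@%%**######################******##########################%%%%##++
176 @@@@@@%%**##########****####****######################%%%%%%##########--
177 @@@@@@@@****##**####%%%%##########################%%%%%%##%%%%%%%%##++..
178 @@@@@@@@**######****@@##++##########################%%%%%%%%%%######**::
179 @@@@@@@@%%**####**==++++**%%##################%%%%%%%%%%%%##########++::
180 @@@@@@@@%%**##**==--++****%%################%%%%%%%%%%%%########%%##....
181 @@@@@@@@@@****##**--++%%@@%%############%%%%%%%%%%%%##########%%%%##....
182 @@@@@@@@@@****##**--**@@##==**%%######%%%%%%%%%%#######
[... 3559 characters left out ...]
@@@@@@@
205 **************====++##++====----==----::--======----++******++##@@@@@@@@
206 **************====**%%**--==========------========--++******++##@@@@@@@@
207 **************----**##**======++======----==++++==--==********%%@@@@@@@@
208 **********++++====**%%##++==++====++++++++++++++==::==********##@@@@@@@@
209 ****##****####**====++======++++++++++++++++++++==::--********##@@@@@@@@
210 ++****####%%**==++++++++++++++++++++++++++++++++==::--**********##@@@@@@
211 ########%%%%%%**++++++++++++++++++++++++++++++++==----++********%%@@@@@@
212 %%######%%**====++++++++++++++++++++++++++++========--++**********++==**
213 ########**======++++++++++++++++++++++==========++==--==****************
```

Run:
```python
from h import *
t=cam('top'); new=cv2.cvtColor(t['color'],cv2.COLOR_RGB2GRAY)[145:235,195:375]
old=cv2.cvtColor(cv2.resize(cv2.imread('pics/c11.png')[:400],(180,90),interpolation=cv2.INTER_AREA),cv2.COLOR_BGR2GRAY)
for n,g in(("old",old),("new",new)):
    m=((g[30:46,78:122]<50)*255).astype(np.uint8); M=cv2.moments(m,True); print(n,M['m00'],M['m10']/M['m00'],M['m01']/M['m00'])
a=np.float32(old[10:70,75:130]);b=np.float32(new[10:70,75:130]); print(cv2.phaseCorrelate(a,b,cv2.createHanningWindow(a.shape[::-1],cv2.CV_32F)))
case(); plan(*W(-.05,.1),.26,-12,18,False)
```

```text
old 183.0 21.60655737704918 7.759562841530054
new 182.0 21.708791208791208 7.7032967032967035
((0.4206378821832253, -0.14581637144146953), 1.118238779173957)
case xyz -0.0413 -0.208 0.1399
at [ 0.4463 -0.2344  0.1399] yaw -13.1 zaxis [ 0.123  0.018 -0.992] j [-30.  15. -16.  54.   4.  73.] F [ 0.3 -0.2  0.4] w -0.0001 t 59.95
[[-0.0, -17.4, -5.9, -0.1], [-0.0, -17.4, -5.9, -0.1], [-0.0, -17.4, -5.9, -0.1], [0.0, -17.4, -5.9, -0.1], [0.0, -17.4, -5.9, -0.1], [0.1, -17.4, -5.9, -0.1], [0.1, -17.4, -5.9, -0.1], [0.1, -17.4, -5.9, -0.1], [0.1, -17.4, -5.9, -0.1], [0.1, -17.4, -5.9, -0.1], [0.1, -17.4, -5.9, -0.1], [0.2, -17.4, -5.9, -0.1], [0.2, -17.4, -5.9, -0.1], [0.2, -17.4, -5.9, -0.1], [0.2, -17.4, -5.9, -0.1], [0.2, -17.4, -5.9, -0.1], [0.3, -17.4, -5.9, -0.1], [0.3, -17.4, -5.9, -0.1]]
```

Run:
```python
from h import *
plan(*W(-.058,-.155),.14,-12,4,False)
```

```text
at [ 0.4463 -0.2344  0.1399] yaw -13.1 zaxis [ 0.123  0.018 -0.992] j [-30.  15. -16.  54.   4.  73.] F [ 0.3 -0.2  0.4] w -0.0001 t 59.95
[[-4.4, -13.2, 0.1, -0.3], [-4.3, -13.2, 0.1, -0.3], [-4.3, -13.2, 0.1, -0.3], [-4.2, -13.3, 0.1, -0.3]]
```

{"op": "apply_moves", "data": {
  "moves": [
    [[-4,-10,0,0],[-5,-14,2,0],[-4,-14,2,0],[-2,-8,2,0],[0,-4,5,0],[0,0,14,0],[0,0,16,0],[0,0,16,0],[0,0,14,0],[0,0,0,0]]
  ]
}}

```text
clock: 60.95
eef_pos: [0.4537, -0.1709, 0.0652]
tool_rot: [0.992, -0.108, 0.06, -0.017]
ft_force: [-1.2, -0.3, 0.1]
grip_width: 0.0
```

Run:
```python
from h import *
case(); plan(*W(-.058,-.12),.064,-12,5,False)
```

```text
case xyz -0.0473 -0.1444 0.0652
at [ 0.4537 -0.1709  0.0652] yaw -12.6 zaxis [ 0.124  0.02  -0.992] j [-23.  18. -25.  41.   4.  80.] F [-1.2 -0.3  0.1] w 0.0 t 60.95
[[-2.2, -4.9, 0.2, -0.1], [-2.2, -4.9, 0.2, -0.1], [-2.2, -4.9, 0.2, -0.1], [-2.2, -4.9, 0.2, -0.1], [-2.2, -4.9, 0.2, -0.1]]
```

{"op": "apply_moves", "data": {
  "moves": [
    [[-2,-6,0,0],[-2,-7,0,0],[-2,-7,0,0],[-2,-7,0,0],[-1,-7,0,0],[0,-8,0,0],[0,-8,0,0],[0,-8,0,0],[0,-8,0,0],[0,-8,0,0]]
  ]
}}

```text
clock: 61.95
eef_pos: [0.4516, -0.139, 0.0692]
tool_rot: [0.989, -0.127, 0.056, 0.043]
ft_force: [-8.0, -29.3, 0.9]
grip_width: -0.0001
```

Run:
```python
from h import *
case(); plan(*W(-.058,-.15),.064,-12,5,False)
```

```text
case xyz -0.056 -0.1137 0.0692
at [ 0.4516 -0.139   0.0692] yaw -14.4 zaxis [ 0.099 -0.099 -0.99 ] j [-15.  16. -27.  40.  -4.  90.] F [ -8.  -29.3   0.9] w -0.0001 t 61.95
[[-0.2, 7.2, 1.5, -0.5], [-0.3, 7.2, 1.5, -0.5], [-0.3, 7.2, 1.5, -0.5], [-0.4, 7.2, 1.5, -0.5], [-0.5, 7.2, 1.5, -0.5]]
```

{"op": "apply_moves", "data": {
  "moves": [
    [[0,6,0,0],[0,8,-4,0],[0,4,-15,0],[0,0,-30,0],[0,0,-40,0],[0,0,-40,0],[0,-5,-35,0],[0,-15,-15,-0.5],[2,-25,0,-0.5],[4,-30,0,-0.5]]
  ]
}}

```text
clock: 62.95
eef_pos: [0.452, -0.0651, 0.2567]
tool_rot: [0.991, -0.116, 0.06, 0.041]
ft_force: [0.3, 0.2, 0.1]
grip_width: -0.0
```

Run:
```python
from h import *
case(); plan(*W(-.002,.165),.22,-12,9,False)
```

```text
case xyz -0.071 -0.0412 0.2567
at [ 0.452  -0.0651  0.2567] yaw -13.1 zaxis [ 0.109 -0.094 -0.99 ] j [ -5.   4. -11.  68.  -5.  98.] F [0.3 0.2 0.1] w -0.0 t 62.95
[[6.6, -23.3, 3.4, -0.1], [6.7, -23.3, 3.4, -0.1], [6.7, -23.3, 3.4, -0.1], [6.8, -23.3, 3.4, -0.1], [6.8, -23.3, 3.4, -0.1], [6.9, -23.3, 3.4, -0.1], [6.9, -23.3, 3.4, -0.1], [7.0, -23.2, 3.4, -0.1], [7.0, -23.2, 3.4, -0.1]]
```

{"op": "apply_moves", "data": {
  "moves": [
    [[6,-23,1,0],[7,-23,1,0],[7,-23,2,0],[7,-23,2,0],[7,-23,3,0],[7,-23,3,0],[7,-22,3,0],[7,-18,4,0],[5,-10,5,0],[0,0,0,0]]
  ]
}}

```text
clock: 63.95
eef_pos: [0.5591, 0.1189, 0.235]
tool_rot: [0.991, -0.11, 0.064, 0.034]
ft_force: [-0.4, -0.3, 1.1]
grip_width: 0.0
```

Run:
```python
from h import *
case(); plan(*W(-.003,.152),.1,-12,8,False)
```

```text
case xyz -0.0044 0.161 0.235
at [0.5591 0.1189 0.235 ] yaw -12.5 zaxis [ 0.119 -0.081 -0.99 ] j [ 15.  18.   4.  70.  -6. 118.] F [-0.4 -0.3  1.1] w 0.0 t 63.95
[[-2.1, 0.2, 16.8, -0.1], [-2.1, 0.2, 16.8, -0.1], [-2.1, 0.2, 16.8, -0.1], [-2.1, 0.2, 16.8, -0.1], [-2.1, 0.2, 16.8, -0.1], [-2.1, 0.2, 16.8, -0.1], [-2.1, 0.2, 16.8, -0.1], [-2.1, 0.2, 16.8, -0.1]]
```

{"op": "apply_moves", "data": {
  "moves": [
    [[-2,0,12,0],[-2,0,18,0],[-2,0,20,0],[-2,0,20,0],[-2,0,20,0],[-2,0,20,0],[-2,0,18,0],[-2,0,14,0],[-1,0,8,0],[0,0,0,0]]
  ]
}}

```text
clock: 64.95
eef_pos: [0.5571, 0.1041, 0.0843]
tool_rot: [0.991, -0.113, 0.065, 0.033]
ft_force: [-0.3, 0.0, -0.6]
grip_width: -0.0002
```

Run:
```python
from h import *
case(); plan(*W(-.002,.127),.058,-12,7,False)
```

```text
case xyz -0.0033 0.1461 0.0843
at [0.5571 0.1041 0.0843] yaw -12.8 zaxis [ 0.121 -0.08  -0.989] j [ 14.  24. -11.  49.  -6. 116.] F [-0.3  0.  -0.6] w -0.0002 t 64.95
[[-0.3, 2.5, 3.9, -0.1], [-0.3, 2.5, 3.9, -0.1], [-0.3, 2.5, 3.9, -0.1], [-0.3, 2.5, 3.9, -0.1], [-0.3, 2.5, 3.9, -0.1], [-0.3, 2.5, 3.9, -0.1], [-0.3, 2.5, 3.9, -0.1]]
```

{"op": "apply_moves", "data": {
  "moves": [
    [[0,0,6,0],[0,0,7,0],[0,1,7,0],[0,3,4,0],[0,5,3,0],[0,6,2,0],[0,6,2,0],[0,6,2,0],[0,6,2,0],[0,6,2,0]]
  ]
}}

```text
clock: 65.95
eef_pos: [0.5611, 0.0921, 0.0588]
tool_rot: [0.992, -0.101, 0.071, -0.001]
ft_force: [-0.9, 17.7, 5.3]
grip_width: 0.0002
```

Run:
```python
from h import *
case(); plan(*W(-.002,.127),.05,-12,7,False)
```

```text
case xyz 0.0031 0.1352 0.0588
at [0.5611 0.0921 0.0588] yaw -11.7 zaxis [ 0.141 -0.012 -0.99 ] j [ 10.  25. -15.  42.  -2. 112.] F [-0.9 17.7  5.3] w 0.0002 t 65.95
[[-0.9, 1.2, 1.1, 0.0], [-0.9, 1.2, 1.1, 0.0], [-0.9, 1.2, 1.1, 0.0], [-0.9, 1.2, 1.1, 0.0], [-0.9, 1.2, 1.1, 0.0], [-0.9, 1.2, 1.1, 0.0], [-0.9, 1.2, 1.1, 0.0]]
```

{"op": "apply_moves", "data": {
  "moves": [
    [[-1,6,3,0],[-1,8,3,0],[-1,9,3,0],[0,9,3,0],[0,9,3,0],[0,9,2,0],[0,0,0,0],[0,0,0,0],[0,0,0,0],[0,0,0,0]]
  ]
}}

```text
clock: 66.95
eef_pos: [0.5729, 0.0973, 0.0562]
tool_rot: [0.991, -0.076, 0.09, -0.056]
ft_force: [0.1, 0.5, -0.1]
grip_width: 0.0001
```

Run:
```python
from h import *
case(); plan(*W(-.002,.127),.05,-12,7,False)
```

```text
case xyz 0.0135 0.1427 0.0562
at [0.5729 0.0973 0.0562] yaw -9.4 zaxis [ 0.186  0.098 -0.978] j [  8.  25. -17.  37.   4. 107.] F [ 0.1  0.5 -0.1] w 0.0001 t 66.95
[[-2.4, 2.2, 0.2, 0.4], [-2.4, 2.2, 0.2, 0.4], [-2.4, 2.2, 0.2, 0.4], [-2.4, 2.2, 0.2, 0.4], [-2.4, 2.2, 0.2, 0.4], [-2.4, 2.3, 0.2, 0.4], [-2.3, 2.3, 0.2, 0.4]]
```

{"op": "apply_moves", "data": {
  "moves": [
    [[-2,-6,0,0],[-2,-8,-4,0],[-2,-8,-15,0],[-2,0,-30,0],[-3,0,-40,0],[-5,0,-40,0],[-20,0,-20,0],[-30,0,0,0],[-35,0,0,0],[-40,0,0,0]]
  ]
}}

```text
clock: 67.95
eef_pos: [0.4102, 0.1298, 0.1892]
tool_rot: [0.991, -0.079, 0.092, -0.057]
ft_force: [-0.4, -0.3, 0.8]
grip_width: -0.0002
```

{"op": "apply_moves", "data": {
  "moves": [
    [[-40,-10,0,0],[-40,-10,0,0],[-30,-10,0,0],[-20,0,0,0],[0,0,0,0],[0,0,0,0],[0,0,0,0],[0,0,0,0],[0,0,0,0],[0,0,0,0]]
  ]
}}

```text
clock: 68.95
eef_pos: [0.2813, 0.1823, 0.1716]
tool_rot: [0.991, -0.08, 0.094, -0.059]
ft_force: [-0.7, -1.2, 0.2]
grip_width: -0.0003
```

Run:
```python
from asc import *
case(); plan(*W(-.002,.165),.2,-12,9,False)
t=cam('top');s=cam('side')
asc(t,240,184,272,214)
for y,z in((.1077,.1045),(.110,.113),(.105,.118),(.102,.11)): print(y,z,[proj(s,[*W(x,y),z]).round(1).tolist() for x in(-.018,0,.018)])
asc(s,268,184,300,202)
```

```text
case xyz -0.2893 0.1652 0.1716
at [0.2813 0.1823 0.1716] yaw -9.9 zaxis [ 0.195  0.101 -0.976] j [ 34. -12. -39.  50.  -2. 133.] F [-0.7 -1.2  0.2] w -0.0003 t 68.95
[[32.0, 1.5, 2.3, 0.2], [32.0, 1.4, 2.3, 0.2], [32.0, 1.3, 2.3, 0.2], [32.0, 1.1, 2.3, 0.2], [32.0, 1.0, 2.3, 0.2], [32.0, 0.9, 2.3, 0.2], [32.0, 0.7, 2.3, 0.2], [32.0, 0.6, 2.3, 0.2], [32.0, 0.5, 2.3, 0.2]]
   240
184 ==============================--==--::::++******++##@@@@@@@@@@@@
185 ================--++**++--==--++++==--::==********%%@@@@@@@@@@@@
186 ======------++********++----++**++----..==********##@@@@@@@@@@@@
187 ==------++********************++--==--::--++********%%@@@@@@@@@@
188 ++****************************++====----++++******++##@@@@@@@@@@
189 ****************************++======####++********++##@@@@@@@@@@
190 ****************************++======**##==++********%%@@@@@@@@@@
191 **************************++--======####==**********%%@@@@@@@@@@
192 ************************++======--++++==**%%++******##@@@@@@@@@@
193 **********************++--========**##==####++********##@@@@@@@@
194 **********************++=
[... 2143 characters left out ...]
**++**++**
192 ======----------------==========::    ..  --++**++******++****++
193 ++++++==--==--------==**####****==..  ..  ::==++**********++++**
194 **++++++++++==--------****######++::  ......--++**********++++**
195 ++**********++==----==++********++::    ......==++++**++++++++**
196 **++++++++++++++==++**++********==::        ..--****************
197 ++++++++************************++--..      ..::**%%%%%%##%%%%%%
198 ******####################%%%%%%**--..        ::**%%%%%%%%%%%%%%
199 %%%%%%%%%%%%%%**++****++**%%@@%%**--::....  ....==##%%%%%%%%%%%%
200 %%%%%%%%%%%%%%**++==++++++##%%%%**--::::..      --**%%%%%%%%%%%%
201 %%%%%%%%%%%%%%%%++====++++******++--::::  ..  ....==##@@%%%%%%%%
```

Run:
```python
from h import *
ims=[cams.camera('top') for _ in range(6)]; t=ims[0]
g=np.mean([i['color'].mean(2) for i in ims],0)
print("L cols 248..264"); 
for y in range(196,211): print(y,g[y,248:265].astype(int))
print("R cols 324..340")
for y in range(178,200): print(y,g[y,324:341].astype(int))
for sg in(1,-1):
  for a in(0,.2,.4):
    print(sg,a,[proj(t,[*W(x,sg*(.114+.044*np.sin(a)+.004*np.cos(a))),.0635-.044*np.cos(a)+.004*np.sin(a)]).round(1).tolist() for x in(-.011,.011)],"hinge",proj(t,[*W(0,sg*.118),.0635]).round(1))
```

```text
L cols 248..264
196 [131 114  80  81  83  82  82  80  64  75 104  99  82  51  92 129 128]
197 [133 116  80  82  83  82  83  77  70  64  58  86  83  54  89 125 131]
198 [116  81  82  83  83  83  83  77  67  59  50  80  86  56  76 116 131]
199 [ 80  82  84  82  83  83  78  67  78  80  38  91 130 117 101 113 135]
200 [ 82  82  83  83  83  84  81  68  78  79  38  66 135 144  72 102 134]
201 [ 84  84  83  83  82  83  79  67  69  68  39  44  62  72  56  88 129]
202 [ 84  83  84  83  82  77  67  64  62  64  51  49  71  67  54  81 124]
203 [ 83  83  83  83  93 101  85  65  67  85  91  79  68  62  59  85 117]
204 [ 83  84  82  82  87  95  89  70  65  63  45  52  68  62  85 106 110]
205 [ 83  83  83  85  84  88  89  68  60  59  49  65  71  65  57  73 109]
206 [81 81 89 93 87 87 93 76 64 75 69 60 69 74 82 75 98]
207 [85 91 92 93 86 85 97 83 70 85 92 84 78 90 87 59 88]
208 [ 94  95  93  93  91  93  98  87  81  94  96  97 100 101  88  52  79]
209 [ 91  92  91  92  94  91  84  82  89  99  98  98  99 100  85  40  67]
210 [92 93 92 94 95 95 98 98 98 96 96 97 98 98 84 53 69]
R cols 324..340
178 [134 
[... 1271 characters left out ...]
32 132 134 165 184 147 145 144 143 143 142 140 141]
196 [198 187 151 131 133 132 137 125 112 144 146 145 145 147 145 145 143]
197 [201 208 190 130 134 134 134 140 147 145 146 148 149 150 146 141 139]
198 [200 204 182 127 131 133 134 116 110 146 144 147 147 146 142 136 131]
199 [200 200 182 140 130 131 132 133 139 149 147 143 139 136 131 130 130]
1 0 [[258.1, 207.4], [257.0, 201.0]] hinge [257.  199.1]
1 0.2 [[255.4, 207.6], [254.3, 201.3]] hinge [257.  199.1]
1 0.4 [[252.8, 207.7], [251.8, 201.3]] hinge [257.  199.1]
-1 0 [[330.8, 195.6], [329.3, 189.4]] hinge [331.7 187. ]
-1 0.2 [[333.5, 194.9], [332.0, 188.7]] hinge [331.7 187. ]
-1 0.4 [[336.1, 194.1], [334.6, 187.9]] hinge [331.7 187. ]
```

{"op": "apply_moves", "data": {
  "moves": [
    [[14,20,0,0],[20,30,0,0],[20,30,0,0],[20,30,0,0],[20,30,0,0],[20,30,0,0],[20,30,0,0],[20,30,0,0],[14,20,0,0],[5,8,0,0]]
  ]
}}

```text
clock: 70.35
eef_pos: [0.4188, -0.1084, 0.17]
tool_rot: [0.991, -0.074, 0.098, -0.06]
ft_force: [-0.2, -0.2, -0.5]
grip_width: 0.0002
```

Run:
```python
from h import *
case(); plan(*W(-.058,-.155),.14,-12,3,False); plan(*W(-.058,-.15),.066,-12,9,False)
```

```text
case xyz -0.0945 -0.0906 0.17
at [ 0.4188 -0.1084  0.17  ] yaw -9.3 zaxis [ 0.202  0.104 -0.974] j [-21.   3. -26.  52.  10.  78.] F [-0.2 -0.2 -0.5] w 0.0002 t 70.35
[[9.1, 23.4, 8.8, 0.9], [9.5, 23.3, 8.8, 0.9], [9.8, 23.1, 8.8, 0.9]]
at [ 0.4188 -0.1084  0.17  ] yaw -9.3 zaxis [ 0.202  0.104 -0.974] j [-21.   3. -26.  52.  10.  78.] F [-0.2 -0.2 -0.5] w 0.0002 t 70.35
[[1.5, 8.4, 11.0, 0.3], [1.6, 8.4, 11.0, 0.3], [1.6, 8.3, 11.0, 0.3], [1.7, 8.3, 11.0, 0.3], [1.7, 8.3, 11.0, 0.3], [1.8, 8.3, 11.0, 0.3], [1.8, 8.3, 11.0, 0.3], [1.8, 8.3, 11.0, 0.3], [1.9, 8.3, 11.0, 0.3]]
```

{"op": "apply_moves", "data": {
  "moves": [
    [[4,16,0,0.5],[4,20,0,0.5],[4,20,0,0.5],[3,15,4,0.5],[0,4,14,0],[0,0,18,0],[0,0,20,0],[0,0,18,0],[0,0,14,0],[0,0,6,0]]
  ]
}}

```text
clock: 71.35
eef_pos: [0.4414, -0.1742, 0.0665]
tool_rot: [0.989, -0.092, 0.096, -0.063]
ft_force: [-0.1, -0.5, 0.3]
grip_width: 0.0004
```

Run:
```python
from h import *
case(); plan(*W(-.058,-.12),.066,-12,5,False)
```

```text
case xyz -0.0587 -0.1502 0.0665
at [ 0.4414 -0.1742  0.0665] yaw -11.3 zaxis [ 0.201  0.108 -0.974] j [-28.  16. -28.  38.  11.  73.] F [-0.1 -0.5  0.3] w 0.0004 t 71.35
[[0.2, -6.0, 1.0, 0.1], [0.2, -6.0, 1.0, 0.1], [0.2, -6.0, 1.0, 0.1], [0.1, -6.0, 1.0, 0.1], [0.1, -6.0, 1.0, 0.1]]
```

{"op": "apply_moves", "data": {
  "moves": [
    [[0,-7,1,0],[0,-8,1,0],[0,-8,1,0],[0,-8,1,0],[0,-8,1,0],[0,-8,0,0],[0,-8,0,0],[0,-8,0,0],[0,-8,0,0],[0,-8,0,0]]
  ]
}}

```text
clock: 72.35
eef_pos: [0.4484, -0.1352, 0.0695]
tool_rot: [0.99, -0.11, 0.088, -0.005]
ft_force: [-7.3, -29.0, -5.0]
grip_width: 0.0001
```

{"op": "apply_moves", "data": {
  "moves": [
    [[0,-8,0,0],[0,-8,0,0],[0,-8,0,0],[0,-8,0,0],[0,-8,0,0],[0,6,0,0],[0,8,-4,0],[0,6,-15,0],[0,2,-25,0],[0,0,-35,0]]
  ]
}}

```text
clock: 73.35
eef_pos: [0.4256, -0.1495, 0.1501]
tool_rot: [0.987, -0.131, 0.079, 0.049]
ft_force: [1.2, -0.5, 0.8]
grip_width: 0.0001
```

Run:
```python
from h import *
case(); plan(*W(-.003,.165),.22,-12,10,False)
```

```text
case xyz -0.0792 -0.1293 0.1501
at [ 0.4256 -0.1495  0.1501] yaw -14.8 zaxis [ 0.143 -0.117 -0.983] j [-17.   6. -26.  48.  -4.  88.] F [ 1.2 -0.5  0.8] w 0.0001 t 73.35
[[7.3, -29.2, -8.1, -0.3], [7.4, -29.2, -8.1, -0.3], [7.6, -29.2, -8.1, -0.3], [7.7, -29.1, -8.1, -0.3], [7.8, -29.1, -8.1, -0.3], [8.0, -29.0, -8.1, -0.3], [8.1, -29.0, -8.1, -0.3], [8.3, -29.0, -8.1, -0.3], [8.4, -28.9, -8.1, -0.3], [8.5, -28.9, -8.1, -0.3]]
```

{"op": "apply_moves", "data": {
  "moves": [
    [[0,0,-30,0],[2,-5,-35,0],[7,-20,-10,-0.5],[7,-30,-1,-0.5],[7,-30,-1,-0.5],[7,-30,-1,-0.5],[8,-30,-1,-0.5],[8,-30,-1,0],[8,-30,-1,0],[8,-25,-1,0]]
  ]
}}

```text
clock: 74.35
eef_pos: [0.533, 0.0805, 0.2431]
tool_rot: [0.989, -0.109, 0.091, 0.045]
ft_force: [1.0, 0.8, 0.0]
grip_width: 0.0001
```

Run:
```python
from h import *
case(); plan(*W(-.004,.158),.2,-12,5,False);plan(*W(-.004,.15),.09,-12,8,False)
```

```text
case xyz -0.0221 0.118 0.2431
at [0.533  0.0805 0.2431] yaw -12.2 zaxis [ 0.169 -0.109 -0.98 ] j [ 13.  12.  -4.  66.  -8. 115.] F [1.  0.8 0. ] w 0.0001 t 74.35
[[1.9, -8.6, 8.6, -0.0], [1.9, -8.6, 8.6, -0.0], [1.9, -8.6, 8.6, -0.0], [1.9, -8.6, 8.6, -0.0], [1.9, -8.6, 8.6, -0.0]]
at [0.533  0.0805 0.2431] yaw -12.2 zaxis [ 0.169 -0.109 -0.98 ] j [ 13.  12.  -4.  66.  -8. 115.] F [1.  0.8 0. ] w 0.0001 t 74.35
[[-1.4, -5.4, 18.9, -0.0], [-1.4, -5.4, 18.9, -0.0], [-1.4, -5.4, 18.9, -0.0], [-1.4, -5.4, 18.9, -0.0], [-1.4, -5.4, 18.9, -0.0], [-1.4, -5.4, 18.9, -0.0], [-1.4, -5.4, 18.9, -0.0], [-1.4, -5.4, 18.9, -0.0]]
```

{"op": "apply_moves", "data": {
  "moves": [
    [[0,-8,8,0],[0,-10,14,0],[-2,-10,20,0],[-2,-8,20,0],[-2,-6,20,0],[-2,-4,20,0],[-2,-2,20,0],[-2,0,20,0],[0,0,16,0],[0,0,8,0]]
  ]
}}

```text
clock: 75.35
eef_pos: [0.5581, 0.1173, 0.0708]
tool_rot: [0.989, -0.105, 0.091, 0.041]
ft_force: [-0.7, -0.4, -0.0]
grip_width: -0.0
```

Run:
```python
from h import *
case(); plan(*W(-.004,.127),.055,-12,6,False)
```

```text
case xyz -0.0051 0.1592 0.0708
at [0.5581 0.1173 0.0708] yaw -11.8 zaxis [ 0.172 -0.101 -0.98 ] j [ 16.  24. -14.  43.  -8. 118.] F [-0.7 -0.4 -0. ] w -0.0 t 75.35
[[-0.3, 5.2, 3.0, 0.0], [-0.3, 5.2, 3.0, 0.0], [-0.3, 5.2, 3.0, 0.0], [-0.3, 5.2, 3.0, 0.0], [-0.3, 5.2, 3.0, 0.0], [-0.3, 5.2, 3.0, 0.0]]
```

{"op": "apply_moves", "data": {
  "moves": [
    [[0,2,8,0],[0,4,8,0],[0,7,4,0],[0,8,1,0],[0,8,1,0],[0,8,1,0],[0,8,1,0],[0,8,1,0],[0,8,1,0],[0,8,1,0]]
  ]
}}

```text
clock: 76.35
eef_pos: [0.5559, 0.0936, 0.0515]
tool_rot: [0.992, -0.083, 0.094, -0.015]
ft_force: [-0.5, 27.2, -1.8]
grip_width: 0.0
```

Run:
```python
from h import *
case(); plan(*W(-.004,.127),.05,-12,6,False)
```

```text
case xyz -0.0024 0.1356 0.0515
at [0.5559 0.0936 0.0515] yaw -9.8 zaxis [ 0.189  0.015 -0.982] j [ 10.  24. -19.  36.  -1. 110.] F [-0.5 27.2 -1.8] w 0.0 t 76.35
[[-0.4, 1.4, 0.1, 0.4], [-0.4, 1.4, 0.1, 0.4], [-0.3, 1.4, 0.1, 0.4], [-0.3, 1.4, 0.1, 0.4], [-0.3, 1.4, 0.1, 0.4], [-0.3, 1.4, 0.1, 0.4]]
```

{"op": "apply_moves", "data": {
  "moves": [
    [[0,-6,0,0],[0,-8,-3,0],[0,-8,-12,0],[0,-4,-25,0],[0,0,-35,0],[-5,0,-40,0],[-20,0,-25,0],[-30,0,-5,0],[-35,0,0,0],[-40,0,0,0]]
  ]
}}

```text
clock: 77.35
eef_pos: [0.4102, 0.1376, 0.1838]
tool_rot: [0.991, -0.088, 0.103, -0.015]
ft_force: [-0.7, 0.8, 0.1]
grip_width: -0.0004
```

{"op": "apply_moves", "data": {
  "moves": [
    [[-40,-5,0,0],[-40,-5,0,0],[-30,-5,0,0],[-20,0,0,0],[0,0,0,0],[0,0,0,0],[0,0,0,0],[0,0,0,0],[0,0,0,0],[0,0,0,0]]
  ]
}}

```text
clock: 78.35
eef_pos: [0.2844, 0.1723, 0.1613]
tool_rot: [0.99, -0.093, 0.108, -0.015]
ft_force: [-0.5, -1.0, -0.4]
grip_width: -0.0002
```

Run:
```python
from h import *
import h
case(); ims=[cams.camera('top') for _ in range(6)]; t=ims[0]
g=np.mean([i['color'].mean(2) for i in ims],0)
for y in range(200,210): print(y,g[y,248:262].astype(int))
C2=np.array([.531,-.0352])
for sg in(1,-1):
  for a in(0,.15,.3): print(sg,a,[proj(t,[*(C2+x*X+sg*(.114+.044*np.sin(a)+.004*np.cos(a))*Y),.0635-.044*np.cos(a)+.004*np.sin(a)]).round(1).tolist() for x in(-.011,.011)])
for n,e in(("cover",[(-.083,-.102),(.083,-.102),(.083,.102),(-.083,.102)]),): print(n,[proj(t,[*(C2+a*X+b*Y),.11]).round(1).tolist() for a,b in e])
old=cv2.cvtColor(cv2.resize(cv2.imread('pics/c11.png')[:400],(180,90),interpolation=cv2.INTER_AREA),cv2.COLOR_BGR2GRAY); new=cv2.cvtColor(t['color'],cv2.COLOR_RGB2GRAY)[145:235,195:375]
for q in(old,new):
    m=((q[30:46,78:122]<50)*255).astype(np.uint8); M=cv2.moments(m,True); print(M['m00'],M['m10']/M['m00'],M['m01']/M['m00'])
print(st()['clock'],st()['ft_force'])
```

```text
case xyz -0.2843 0.1561 0.1613
200 [ 83  82  83  83  82  83  83  80  75  61  35  67 116 116]
201 [83 83 83 83 82 82 82 83 81 65 37 45 65 71]
202 [84 83 83 83 83 83 83 80 76 59 33 51 63 67]
203 [83 82 83 84 83 82 85 92 97 96 90 78 69 65]
204 [83 83 83 83 83 80 80 91 91 70 45 41 58 65]
205 [83 83 83 84 81 82 83 80 88 60 53 64 62 64]
206 [81 81 89 93 93 94 92 95 99 87 73 78 71 64]
207 [84 91 93 92 93 93 90 92 98 85 66 75 82 87]
208 [ 93  95  93  92  91  88  86  96 101  93  85  90 100 101]
209 [ 92  91  90  91  94  96  98  90  87  98  97  98 100 100]
1 0 [[256.8, 207.6], [255.7, 201.2]]
1 0.15 [[254.7, 207.8], [253.6, 201.4]]
1 0.3 [[252.7, 207.9], [251.7, 201.5]]
-1 0 [[329.4, 195.8], [327.9, 189.5]]
-1 0.15 [[331.4, 195.3], [330.0, 189.1]]
-1 0.3 [[333.4, 194.8], [331.9, 188.5]]
cover [[332.9, 207.3], [321.2, 157.7], [255.8, 167.9], [264.7, 218.5]]
183.0 21.60655737704918 7.759562841530054
184.0 21.67391304347826 7.684782608695652
78.65 [0.50690325 0.39327108 0.01660878]
```

```bash
python3 -c "
from h import *
print(workorder.job_done())"
```

```text
the job is handed in; nothing more can be done
None
```

I packed both brass cartridges, seated the cover, hooked both bails, pressed both levers down and handed the job in at about 79 s. No verdict came back. Whether the levers reached below 0.12 rad is inferred from force and pixels, not measured directly.

- **Cartridges:** I found only two on the bench. Pictures from above showed both inside the case and below the rim. The first one has tipped over and leans against the wall.
- **Cover:** It settled to full depth with no resistance and looked level. The handle moved less than 0.1 pixel through all the latching work.
- **Bails:** Both swung inward past upright. The side view showed the right bar lying against its keeper before I pressed. The left bar dropped out of sight, as expected for a seated bar.
- **Right lever:** It stopped firmly at about 15 N, at the distance expected for fully down.
- **Left lever:** The first press only brought it to about 0.75 rad, and a later one to about 0.3 rad. I pressed it again at about 27 N; its tip moved about 2.5 pixels further in, to where a fully-down lever should sit.

**Disagreement:** My estimate of the case centre along its length differs by about 2 to 5 mm between measurements, which leaves up to about 0.15 rad of doubt on the lever angles from pictures alone.

**Tool tilt:** The tool drifted off vertical during the run, by up to about 0.2 rad. I straightened it twice by pushing the fingers against the case end, with no sign of harm.

**Bystanders:** I never worked close to any bystander or look-alike, but I did not re-measure their positions at the end.

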